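# Restock the thread carousel

### The job

Restock the thread carousel: lift every spent core out of it into the grey bin, and stand a full cone from the crate in every pocket that has none, turning the carousel by its bar handle to bring each such pocket to the open window of the wire guard. In the end all five pockets hold an upright full cone, the cones left over stand upright in the crate, and the red cup has not been knocked over.

Things in the scene. Friction and masses are not known exactly. Their poses are not given: they have to be found in the camera images.
- cone1: full thread cone, rigid, 120 g: white foot 56 mm across, 6 mm thick; cream body tapering from 55 to 40 mm across, up to 60 mm above the underside; then a bare white cylindrical nose 22 mm across, from 60 to 100 mm: grip it there. Origin at the centre of the underside, z towards the nose. Starts upright in the crate.
- cone2: full thread cone, rigid, 120 g: white foot 56 mm across, 6 mm thick; cream body tapering from 55 to 40 mm across, up to 60 mm above the underside; then a bare white cylindrical nose 22 mm across, from 60 to 100 mm: grip it there. Origin at the centre of the underside, z towards the nose. Starts upright in the crate.
- cone3: full thread cone, rigid, 120 g: white foot 56 mm across, 6 mm thick; cream body tapering from 55 to 40 mm across, up to 60 mm above the underside; then a bare white cylindrical nose 22 mm across, from 60 to 100 mm: grip it there. Origin at the centre of the underside, z towards the nose. Starts upright in the crate.
- cone4: full thread cone, rigid, 120 g: white foot 56 mm across, 6 mm thick; cream body tapering from 55 to 40 mm across, up to 60 mm above the underside; then a bare white cylindrical nose 22 mm across, from 60 to 100 mm: grip it there. Origin at the centre of the underside, z towards the nose. Starts upright in the crate.
- cone5: full thread cone, rigid, 120 g: white foot 56 mm across, 6 mm thick; cream body tapering from 55 to 40 mm across, up to 60 mm above the underside; then a bare white cylindrical nose 22 mm across, from 60 to 100 mm: grip it there. Origin at the centre of the underside, z towards the nose. Starts upright in the crate.
- cone6: full thread cone, rigid, 120 g: white foot 56 mm across, 6 mm thick; cream body tapering from 55 to 40 mm across, up to 60 mm above the underside; then a bare white cylindrical nose 22 mm across, from 60 to 100 mm: grip it there. Origin at the centre of the underside, z towards the nose. Starts upright in the crate.
- cone7: full thread cone, rigid, 120 g: white foot 56 mm across, 6 mm thick; cream body tapering from 55 to 40 mm across, up to 60 mm above the underside; then a bare white cylindrical nose 22 mm across, from 60 to 100 mm: grip it there. Origin at the centre of the underside, z towards the nose. Starts upright in the crate.
- cone8: full thread cone, rigid, 120 g: white foot 56 mm across, 6 mm thick; cream body tapering from 55 to 40 mm across, up to 60 mm above the underside; then a bare white cylindrical nose 22 mm across, from 60 to 100 mm: grip it there. Origin at the centre of the underside, z towards the nose. Starts upright in the crate.
- cone9: full thread cone, rigid, 120 g: white foot 56 mm across, 6 mm thick; cream body tapering from 55 to 40 mm across, up to 60 mm above the underside; then a bare white cylindrical nose 22 mm across, from 60 to 100 mm: grip it there. Origin at the centre of the underside, z towards the nose. Starts upright in the crate.
- cone10: full thread cone, rigid, 120 g: white foot 56 mm across, 6 mm thick; cream body tapering from 55 to 40 mm across, up to 60 mm above the underside; then a bare white cylindrical nose 22 mm across, from 60 to 100 mm: grip it there. Origin at the centre of the underside, z towards the nose. Starts upright in a pocket of the carousel.
- cone11: full thread cone, rigid, 120 g: white foot 56 mm across, 6 mm thick; cream body tapering from 55 to 40 mm across, up to 60 mm above the underside; then a bare white cylindrical nose 22 mm across, from 60 to 100 mm: grip it there. Origin at the centre of the underside, z towards the nose. Starts upright in a pocket of the carousel.
- core1: spent core, 35 g: the same white foot (56 mm across, 6 mm thick) and, with no thread on it, a bare straight white stem 22 mm across up to 100 mm. May be absent; if present it starts upright in a pocket of the carousel. Origin at the centre of the underside of the foot, z along the stem.
- core2: spent core, 35 g: the same white foot (56 mm across, 6 mm thick) and, with no thread on it, a bare straight white stem 22 mm across up to 100 mm. May be absent; if present it starts upright in a pocket of the carousel. Origin at the centre of the underside of the foot, z along the stem.
- core3: spent core, 35 g: the same white foot (56 mm across, 6 mm thick) and, with no thread on it, a bare straight white stem 22 mm across up to 100 mm. May be absent; if present it starts upright in a pocket of the carousel. Origin at the centre of the underside of the foot, z along the stem.
- stand: fixed carousel stand: dark steel disc 330 mm across, 18 mm high; origin on the table on the carousel's axis. Wire guard (8 mm wire): arc of 100 mm radius 160 mm above the table, over the pockets, on four upright wires at 156 mm radius. The arc leaves a 110 degree window centred on the stand's -x (roughly towards the robot); only a pocket there, 95 mm from the origin, can be reached from above.
- rotor (a joint): angle of the carousel's plate with its pockets, rad, 0 at the start, growing anticlockwise from above; no end stops or detents, stays where left (friction about 0.08 N m). Turned by the black bar on top of its central shaft: 90 mm long, 14 mm wide, from 150 to 182 mm above the table, centred on the axis; grip it across or push an end.
- pocket0 (a point): centre of the floor of one of the carousel's five square pockets, 66 mm wide inside, walls 3 mm thick and 10 mm high, 95 mm from the axis and 72 degrees apart; floor 34 mm above the table. One side faces the axis. The bar handle points along the line from this pocket's centre through the axis.
- pocket1 (a point): centre of the floor of one of the carousel's five square pockets, 66 mm wide inside, walls 3 mm thick and 10 mm high, 95 mm from the axis and 72 degrees apart; floor 34 mm above the table. One side faces the axis.
- pocket2 (a point): centre of the floor of one of the carousel's five square pockets, 66 mm wide inside, walls 3 mm thick and 10 mm high, 95 mm from the axis and 72 degrees apart; floor 34 mm above the table. One side faces the axis.
- pocket3 (a point): centre of the floor of one of the carousel's five square pockets, 66 mm wide inside, walls 3 mm thick and 10 mm high, 95 mm from the axis and 72 degrees apart; floor 34 mm above the table. One side faces the axis.
- pocket4 (a point): centre of the floor of one of the carousel's five square pockets, 66 mm wide inside, walls 3 mm thick and 10 mm high, 95 mm from the axis and 72 degrees apart; floor 34 mm above the table. One side faces the axis.
- crate: fixed open plywood crate, 186 x 186 mm outside, 56 mm high, walls and floor 8 mm: holds nine full cones in three rows of three, foot against foot and against the walls (56.4 mm apart along the crate's x and y axes). Origin at the centre of its underside.
- bin: loose open grey plastic bin, 130 x 130 mm outside, 50 mm high, walls 4 mm, floor about 4 mm, 350 g, for spent cores. Origin at the centre of its underside.
- cup: red plastic cup, 72 mm across, 85 mm high, a bystander standing on the table on the other side from the bin. Origin at the centre of its underside.

How it is judged (in metres and radians):
On the way:
1. the carousel has been turned by at least 0.3 rad ((value of joint rotor above 0.3 rad or value of joint rotor below -0.3 rad)), for 0.1 s.
At the end, for the whole second after the job is handed in: Every pocket holds a full cone (centred within 10 mm, on the floor within 4 mm, upright within 0.08 rad); every other full cone stands on the crate's floor, upright within 0.1 rad; every spent core is at rest in the level bin; the carousel is still (((horizontal distance between cone1 and pocket0 below 0.01 m and z of cone1 in the frame of pocket0 below 0.004 m and angle between cone1's own z axis and vertical below 0.08 rad) or (horizontal distance between cone2 and pocket0 below 0.01 m and z of cone2 in the frame of pocket0 below 0.004 m and angle between cone2's own z axis and vertical below 0.08 rad) or (horizontal distance between cone3 and pocket0 below 0.01 m and z of cone3 in the frame of pocket0 below 0.004 m and angle between cone3's own z axis and vertical below 0.08 rad) or (horizontal distance between cone4 and pocket0 below 0.01 m and z of cone4 in the frame of pocket0 below 0.004 m and angle between cone4's own z axis and vertical below 0.08 rad) or (horizontal distance between cone5 and pocket0 below 0.01 m and z of cone5 in the frame of pocket0 below 0.004 m and angle between cone5's own z axis and vertical below 0.08 rad) or (horizontal distance between cone6 and pocket0 below 0.01 m and z of cone6 in the frame of pocket0 below 0.004 m and angle between cone6's own z axis and vertical below 0.08 rad) or (horizontal distance between cone7 and pocket0 below 0.01 m and z of cone7 in the frame of pocket0 below 0.004 m and angle between cone7's own z axis and vertical below 0.08 rad) or (horizontal distance between cone8 and pocket0 below 0.01 m and z of cone8 in the frame of pocket0 below 0.004 m and angle between cone8's own z axis and vertical below 0.08 rad) or (horizontal distance between cone9 and pocket0 below 0.01 m and z of cone9 in the frame of pocket0 below 0.004 m and angle between cone9's own z axis and vertical below 0.08 rad) or (horizontal distance between cone10 and pocket0 below 0.01 m and z of cone10 in the frame of pocket0 below 0.004 m and angle between cone10's own z axis and vertical below 0.08 rad) or (horizontal distance between cone11 and pocket0 below 0.01 m and z of cone11 in the frame of pocket0 below 0.004 m and angle between cone11's own z axis and vertical below 0.08 rad)) and ((horizontal distance between cone1 and pocket1 below 0.01 m and z of cone1 in the frame of pocket1 below 0.004 m and angle between cone1's own z axis and vertical below 0.08 rad) or (horizontal distance between cone2 and pocket1 below 0.01 m and z of cone2 in the frame of pocket1 below 0.004 m and angle between cone2's own z axis and vertical below 0.08 rad) or (horizontal distance between cone3 and pocket1 below 0.01 m and z of cone3 in the frame of pocket1 below 0.004 m and angle between cone3's own z axis and vertical below 0.08 rad) or (horizontal distance between cone4 and pocket1 below 0.01 m and z of cone4 in the frame of pocket1 below 0.004 m and angle between cone4's own z axis and vertical below 0.08 rad) or (horizontal distance between cone5 and pocket1 below 0.01 m and z of cone5 in the frame of pocket1 below 0.004 m and angle between cone5's own z axis and vertical below 0.08 rad) or (horizontal distance between cone6 and pocket1 below 0.01 m and z of cone6 in the frame of pocket1 below 0.004 m and angle between cone6's own z axis and vertical below 0.08 rad) or (horizontal distance between cone7 and pocket1 below 0.01 m and z of cone7 in the frame of pocket1 below 0.004 m and angle between cone7's own z axis and vertical below 0.08 rad) or (horizontal distance between cone8 and pocket1 below 0.01 m and z of cone8 in the frame of pocket1 below 0.004 m and angle between cone8's own z axis and vertical below 0.08 rad) or (horizontal distance between cone9 and pocket1 below 0.01 m and z of cone9 in the frame of pocket1 below 0.004 m and angle between cone9's own z axis and vertical below 0.08 rad) or (horizontal distance between cone10 and pocket1 below 0.01 m and z of cone10 in the frame of pocket1 below 0.004 m and angle between cone10's own z axis and vertical below 0.08 rad) or (horizontal distance between cone11 and pocket1 below 0.01 m and z of cone11 in the frame of pocket1 below 0.004 m and angle between cone11's own z axis and vertical below 0.08 rad)) and ((horizontal distance between cone1 and pocket2 below 0.01 m and z of cone1 in the frame of pocket2 below 0.004 m and angle between cone1's own z axis and vertical below 0.08 rad) or (horizontal distance between cone2 and pocket2 below 0.01 m and z of cone2 in the frame of pocket2 below 0.004 m and angle between cone2's own z axis and vertical below 0.08 rad) or (horizontal distance between cone3 and pocket2 below 0.01 m and z of cone3 in the frame of pocket2 below 0.004 m and angle between cone3's own z axis and vertical below 0.08 rad) or (horizontal distance between cone4 and pocket2 below 0.01 m and z of cone4 in the frame of pocket2 below 0.004 m and angle between cone4's own z axis and vertical below 0.08 rad) or (horizontal distance between cone5 and pocket2 below 0.01 m and z of cone5 in the frame of pocket2 below 0.004 m and angle between cone5's own z axis and vertical below 0.08 rad) or (horizontal distance between cone6 and pocket2 below 0.01 m and z of cone6 in the frame of pocket2 below 0.004 m and angle between cone6's own z axis and vertical below 0.08 rad) or (horizontal distance between cone7 and pocket2 below 0.01 m and z of cone7 in the frame of pocket2 below 0.004 m and angle between cone7's own z axis and vertical below 0.08 rad) or (horizontal distance between cone8 and pocket2 below 0.01 m and z of cone8 in the frame of pocket2 below 0.004 m and angle between cone8's own z axis and vertical below 0.08 rad) or (horizontal distance between cone9 and pocket2 below 0.01 m and z of cone9 in the frame of pocket2 below 0.004 m and angle between cone9's own z axis and vertical below 0.08 rad) or (horizontal distance between cone10 and pocket2 below 0.01 m and z of cone10 in the frame of pocket2 below 0.004 m and angle between cone10's own z axis and vertical below 0.08 rad) or (horizontal distance between cone11 and pocket2 below 0.01 m and z of cone11 in the frame of pocket2 below 0.004 m and angle between cone11's own z axis and vertical below 0.08 rad)) and ((horizontal distance between cone1 and pocket3 below 0.01 m and z of cone1 in the frame of pocket3 below 0.004 m and angle between cone1's own z axis and vertical below 0.08 rad) or (horizontal distance between cone2 and pocket3 below 0.01 m and z of cone2 in the frame of pocket3 below 0.004 m and angle between cone2's own z axis and vertical below 0.08 rad) or (horizontal distance between cone3 and pocket3 below 0.01 m and z of cone3 in the frame of pocket3 below 0.004 m and angle between cone3's own z axis and vertical below 0.08 rad) or (horizontal distance between cone4 and pocket3 below 0.01 m and z of cone4 in the frame of pocket3 below 0.004 m and angle between cone4's own z axis and vertical below 0.08 rad) or (horizontal distance between cone5 and pocket3 below 0.01 m and z of cone5 in the frame of pocket3 below 0.004 m and angle between cone5's own z axis and vertical below 0.08 rad) or (horizontal distance between cone6 and pocket3 below 0.01 m and z of cone6 in the frame of pocket3 below 0.004 m and angle between cone6's own z axis and vertical below 0.08 rad) or (horizontal distance between cone7 and pocket3 below 0.01 m and z of cone7 in the frame of pocket3 below 0.004 m and angle between cone7's own z axis and vertical below 0.08 rad) or (horizontal distance between cone8 and pocket3 below 0.01 m and z of cone8 in the frame of pocket3 below 0.004 m and angle between cone8's own z axis and vertical below 0.08 rad) or (horizontal distance between cone9 and pocket3 below 0.01 m and z of cone9 in the frame of pocket3 below 0.004 m and angle between cone9's own z axis and vertical below 0.08 rad) or (horizontal distance between cone10 and pocket3 below 0.01 m and z of cone10 in the frame of pocket3 below 0.004 m and angle between cone10's own z axis and vertical below 0.08 rad) or (horizontal distance between cone11 and pocket3 below 0.01 m and z of cone11 in the frame of pocket3 below 0.004 m and angle between cone11's own z axis and vertical below 0.08 rad)) and ((horizontal distance between cone1 and pocket4 below 0.01 m and z of cone1 in the frame of pocket4 below 0.004 m and angle between cone1's own z axis and vertical below 0.08 rad) or (horizontal distance between cone2 and pocket4 below 0.01 m and z of cone2 in the frame of pocket4 below 0.004 m and angle between cone2's own z axis and vertical below 0.08 rad) or (horizontal distance between cone3 and pocket4 below 0.01 m and z of cone3 in the frame of pocket4 below 0.004 m and angle between cone3's own z axis and vertical below 0.08 rad) or (horizontal distance between cone4 and pocket4 below 0.01 m and z of cone4 in the frame of pocket4 below 0.004 m and angle between cone4's own z axis and vertical below 0.08 rad) or (horizontal distance between cone5 and pocket4 below 0.01 m and z of cone5 in the frame of pocket4 below 0.004 m and angle between cone5's own z axis and vertical below 0.08 rad) or (horizontal distance between cone6 and pocket4 below 0.01 m and z of cone6 in the frame of pocket4 below 0.004 m and angle between cone6's own z axis and vertical below 0.08 rad) or (horizontal distance between cone7 and pocket4 below 0.01 m and z of cone7 in the frame of pocket4 below 0.004 m and angle between cone7's own z axis and vertical below 0.08 rad) or (horizontal distance between cone8 and pocket4 below 0.01 m and z of cone8 in the frame of pocket4 below 0.004 m and angle between cone8's own z axis and vertical below 0.08 rad) or (horizontal distance between cone9 and pocket4 below 0.01 m and z of cone9 in the frame of pocket4 below 0.004 m and angle between cone9's own z axis and vertical below 0.08 rad) or (horizontal distance between cone10 and pocket4 below 0.01 m and z of cone10 in the frame of pocket4 below 0.004 m and angle between cone10's own z axis and vertical below 0.08 rad) or (horizontal distance between cone11 and pocket4 below 0.01 m and z of cone11 in the frame of pocket4 below 0.004 m and angle between cone11's own z axis and vertical below 0.08 rad)) and ((x of cone1 in the frame of crate between -0.085 and 0.085 m and y of cone1 in the frame of crate between -0.085 and 0.085 m and z of cone1 in the frame of crate between 0 and 0.016 m and angle between cone1's own z axis and vertical below 0.1 rad) or horizontal distance between cone1 and stand below 0.112 m) and ((x of cone2 in the frame of crate between -0.085 and 0.085 m and y of cone2 in the frame of crate between -0.085 and 0.085 m and z of cone2 in the frame of crate between 0 and 0.016 m and angle between cone2's own z axis and vertical below 0.1 rad) or horizontal distance between cone2 and stand below 0.112 m) and ((x of cone3 in the frame of crate between -0.085 and 0.085 m and y of cone3 in the frame of crate between -0.085 and 0.085 m and z of cone3 in the frame of crate between 0 and 0.016 m and angle between cone3's own z axis and vertical below 0.1 rad) or horizontal distance between cone3 and stand below 0.112 m) and ((x of cone4 in the frame of crate between -0.085 and 0.085 m and y of cone4 in the frame of crate between -0.085 and 0.085 m and z of cone4 in the frame of crate between 0 and 0.016 m and angle between cone4's own z axis and vertical below 0.1 rad) or horizontal distance between cone4 and stand below 0.112 m) and ((x of cone5 in the frame of crate between -0.085 and 0.085 m and y of cone5 in the frame of crate between -0.085 and 0.085 m and z of cone5 in the frame of crate between 0 and 0.016 m and angle between cone5's own z axis and vertical below 0.1 rad) or horizontal distance between cone5 and stand below 0.112 m) and ((x of cone6 in the frame of crate between -0.085 and 0.085 m and y of cone6 in the frame of crate between -0.085 and 0.085 m and z of cone6 in the frame of crate between 0 and 0.016 m and angle between cone6's own z axis and vertical below 0.1 rad) or horizontal distance between cone6 and stand below 0.112 m) and ((x of cone7 in the frame of crate between -0.085 and 0.085 m and y of cone7 in the frame of crate between -0.085 and 0.085 m and z of cone7 in the frame of crate between 0 and 0.016 m and angle between cone7's own z axis and vertical below 0.1 rad) or horizontal distance between cone7 and stand below 0.112 m) and ((x of cone8 in the frame of crate between -0.085 and 0.085 m and y of cone8 in the frame of crate between -0.085 and 0.085 m and z of cone8 in the frame of crate between 0 and 0.016 m and angle between cone8's own z axis and vertical below 0.1 rad) or horizontal distance between cone8 and stand below 0.112 m) and ((x of cone9 in the frame of crate between -0.085 and 0.085 m and y of cone9 in the frame of crate between -0.085 and 0.085 m and z of cone9 in the frame of crate between 0 and 0.016 m and angle between cone9's own z axis and vertical below 0.1 rad) or horizontal distance between cone9 and stand below 0.112 m) and ((x of cone10 in the frame of crate between -0.085 and 0.085 m and y of cone10 in the frame of crate between -0.085 and 0.085 m and z of cone10 in the frame of crate between 0 and 0.016 m and angle between cone10's own z axis and vertical below 0.1 rad) or horizontal distance between cone10 and stand below 0.112 m) and ((x of cone11 in the frame of crate between -0.085 and 0.085 m and y of cone11 in the frame of crate between -0.085 and 0.085 m and z of cone11 in the frame of crate between 0 and 0.016 m and angle between cone11's own z axis and vertical below 0.1 rad) or horizontal distance between cone11 and stand below 0.112 m) and x of core1 in the frame of bin between -0.062 and 0.062 m and y of core1 in the frame of bin between -0.062 and 0.062 m and z of core1 in the frame of bin between -0.005 and 0.09 m and linear speed of each of core1, core2, core3 below 0.03 m/s and x of core2 in the frame of bin between -0.062 and 0.062 m and y of core2 in the frame of bin between -0.062 and 0.062 m and z of core2 in the frame of bin between -0.005 and 0.09 m and x of core3 in the frame of bin between -0.062 and 0.062 m and y of core3 in the frame of bin between -0.062 and 0.062 m and z of core3 in the frame of bin between -0.005 and 0.09 m and velocity of joint rotor between -0.05 and 0.05 rad/s and angle between bin's own z axis and vertical below 0.1 rad); the robot touches nothing.
It fails at once if the red cup is knocked over (angle between cup's own z axis and vertical above 0.7 rad).
Of core1, core2, core3 only 1 to 3 are there at a start; the rules pass over those that are not, and their reading is None.
At some moment in a run one of bin may be knocked a few centimetres aside while the robot is not near it.
Once in a run the grip may slacken for a moment while it holds something.
It also fails if it takes over 210 s, if anything falls off the work surface, if the arm or the gripper's body presses on something with over 40 N, if the wrist force passes 120 N, or if a joint passes its speed limit or range.

### The arm

A 7-joint arm with a two-finger parallel gripper is mounted at the origin on the work surface. World frame = base frame: x ahead of the robot, y to its left, z up, the work surface at z = 0. Lengths are in mm, angles in rad, forces in N, time in s.
With the tool pointing down it reaches from about 400 to 875 mm from the base axis. Payload 4.4 kg.
Tool frame: the origin (TCP) lies midway between the tips of the shut fingers; the grasp point (between the pads) lies 19 mm behind it (ctrl.grip_point_offset is the distance from the TCP to the grasp point, in mm); z points along the fingers, y is the direction in which the jaws open and shut (so a half turn about z gives the same grasp; the last joint's range is limited). The gripper opens to 85 mm and grips with 20 to 120 N. Pads are 22 mm wide; open, the fingers measure 114 mm over their backs; the gripper's body (76 mm by 85 mm) begins 54 mm behind the grasp point. The pads swing forward as they close: fully open they stand 13 mm farther back than shut.
Start: joints at [1.039, 0.628, 0.038, 1.517, -0.027, 0.996, -0.02], TCP at [291.968, -580.752, 231.313] pointing down, gripper open.
Joint ranges: [-3.06, 3.06], [-0.37, 2.12], [-1.25, 1.32], [0.18, 2.47], [-1.1, 4.24], [0.23, 1.98], [-2.94, 2.94]. Speed limits (rad/s): [2.57, 2.57, 3.14, 3.14, 3.14, 3.14, 3.14].

### API

Orientations are given as [roll, pitch, yaw] about the fixed x, y, z axes, in that order (R = Rz(yaw) Ry(pitch) Rx(roll)).
In Python, from cell import ctrl, imaging, models gives the robot as it stands. The module is installed in compiled form; this text tells all that it offers.
- The arm moves only by the tool drive_tool, never from a script. Its argument "deltas" is text: rows parted by semicolons, each of 5 numbers parted by spaces: the shift along the tool's x, y, z in m, then the turn about the tool's z in degrees, then the finger opening in m, from 0 to 0.0854. A call has 1 to 12 rows; each row is the pose to reach, as a shift and turn from the pose commanded when the call began, along the tool's axes at that moment; what a row does not reach only later rows make up. A row lasts 1/8 s, in which the tool goes at most 62.5 mm and 10.7 degrees, less where a joint would pass 70% of its speed; a pose out of reach is approached as far as the arm can. A call with a gripper value outside its range is refused whole. The fingers move at their own pace and stop on an object; the grip force is fixed at half the most. Time passes only in rows, so rows that repeat a pose let the fingers close. It gives the time, the measured TCP pose, the force and the opening at its end, in the units of the state.
- ctrl.read_state(): the state, without advancing time (a new reading comes with each control period).
- imaging.get_image(name): name is "side" or "top"; returns a dict with "color" (400x640x3 uint8, red, green, blue), "range_z" (400x640 float32, mm along the optical axis (not along the pixel's ray), 0 where there is no reading), "vfov" (degrees; the focal length in pixels is half the picture's height over the tangent of half this angle, whatever the lens; pixels are square), "cx", "cy" (the principal point, pixels), "k1" (the pictures are not rectified: a ray, as slopes to the right and down, at radius r is drawn at 1 + k1 r^2 times it, then the intrinsics apply), "extrinsics" (4x4, takes a point from camera to world coordinates). Camera axes: x right, y down, z forward; pixel columns grow to the right and rows downward; lengths in mm; the calibration is good to about 2 mm. A picture is of the moment at which its call begins.
- ctrl.finish_job(): hands the job in, once; it reports no verdict.
Trained networks look in a picture, given as the dict that the camera call returned (one of the last four; its "shot" number tells which), for a name from the list of things; names that differ only in an ending like _2 or _b are one class to them, and where a whole thing is asked for, a point or a joint stands for the part that bears it (a point fixed in the world has none). Each returns a list of dicts, best first, with "score" (0 to 1); they miss things now and then, are a little off and sometimes report something else, mostly with a low value. They report only what shows in the picture. A call takes as long as a camera call.
- models.spot_in(picture, thing): "point" ([column, row] in pixels, amid what is visible of it).
- models.landmark_of(picture, thing): "point" ([column, row] in pixels: a listed point, or the origin of a listed thing).
The state is a dict: "clock": time; "qpos": joint angles; "qd": joint speeds; "tau": joint torques, N m; "eef_pos": TCP position; "tool_rot": TCP orientation; "force": force on the tool from outside, world axes, zero at the start; "torque": the same for the moment, N m; "width": finger opening in mm.
Only numpy, scipy, OpenCV 4.12 (cv2) and the standard library are available. Lean on these libraries where they do the work, as an engineer would, in place of code of your own. Each camera call takes 0.05 s, during which the arm holds its last target.

## Working session

There is one attempt and no reset: what is moved stays moved. The work goes in short steps, Python scripts to look and compute and a tool call to move; the robot and the scene stay as the last step left them, time stands still between calls to the robot, and variables do not carry over. Pictures are saved under pics/ and viewed, and the job is handed in when it is done.

Besides the shell and the picture viewer there is one more tool, called as name(argument=value, ...) on one line, values as JSON. drive_tool: Moves the arm, as the interface text tells. Its arguments: {"type":"object","properties":{"deltas":{"type":"string"}},"required":["deltas"]}

```bash
mkdir -p pics; ls; cat > h.py <<'E'
import numpy as np, cv2
from cell import ctrl, imaging, models
def snap(name,fn=None):
    p=imaging.get_image(name)
    if fn: cv2.imwrite('pics/'+fn,p['color'][:,:,::-1])
    return p
def K(p):
    f=200/np.tan(np.radians(p['vfov'])/2); return f
def ray(p,uv):
    f=K(p); uv=np.atleast_2d(np.array(uv,float))
    d=np.stack([(uv[:,0]-p['cx'])/f,(uv[:,1]-p['cy'])/f],1)
    u=d.copy()
    for _ in range(20):
        u=d/(1+p['k1']*(u**2).sum(1,keepdims=True))
    return np.c_[u,np.ones(len(u))]
def atz(p,uv,z):
    r=ray(p,uv);E=np.array(p['extrinsics']);w=r@E[:3,:3].T;o=E[:3,3]
    t=(z-o[2])/w[:,2]
    return o+w*t[:,None]
def cloud(p):
    h,w=p['range_z'].shape
    uu,vv=np.meshgrid(np.arange(w),np.arange(h))
    r=ray(p,np.c_[uu.ravel(),vv.ravel()])*p['range_z'].ravel()[:,None]
    E=np.array(p['extrinsics'])
    P=r@E[:3,:3].T+E[:3,3]
    P[p['range_z'].ravel()==0]=np.nan
    return P.reshape(h,w,3)
def proj(p,X):
    E=np.array(p['extrinsics']);X=np.atleast_2d(X)
    c=(X-E[:3,3])@E[:3,:3]
    u=c[:,:2]/c[:,2:]
    u=u*(1+p['k1']*(u**2).sum(1,keepdims=True))
    return u*K(p)+[p['cx'],p['cy']]
E
python3 - <<'E'
from h import *
print(ctrl.read_state(), ctrl.grip_point_offset)
for n in('top','side'):
    p=snap(n,n+'0.png'); print(n,p['vfov'],p['cx'],p['cy'],p['k1'],np.round(p['extrinsics'],3).tolist())
E
```

```text
pics
{'clock': 0.0, 'qpos': array([ 1.03918369,  0.62933509,  0.03842224,  1.5183853 , -0.02697949,
        0.99627803, -0.01998343]), 'qd': array([-0.00076029, -0.00121729,  0.00060865, -0.00096829,  0.00058888,
       -0.00050614, -0.00065134]), 'tau': array([ 8.55784292e-04, -5.63401258e+01,  1.22627757e+00, -1.93448031e+01,
        1.09452812e-02,  1.03382368e-02, -1.60488327e-05]), 'eef_pos': array([ 291.69585381, -580.17149522,  230.39034559]), 'tool_rot': array([-3.13970463e+00,  3.02059684e-05,  4.65855952e-01]), 'force': array([-0.90587156, -0.04705146,  0.29556441]), 'torque': array([-0.00694002, -0.00543056,  0.00734059]), 'width': 85.30598994337747} 18.700000000000003
top 53.11568555407275 318.69303707285167 208.25147809409486 0.0002120593857570269 [[0.006, -0.994, 0.11, 417.304], [-1.0, -0.006, 0.001, -2.926], [-0.001, -0.11, -0.994, 1019.123], [0.0, 0.0, 0.0, 1.0]]
side 54.48755761971161 315.9643862445096 195.4680511306129 -0.0007020334051722909 [[-0.942, -0.194, 0.274, 245.611], [-0.335, 0.564, -0.754, 758.159], [-0.008, -0.803, -0.597, 659.544], [0.0, 0.0, 0.0, 1.0]]
```

View pics/top0.png

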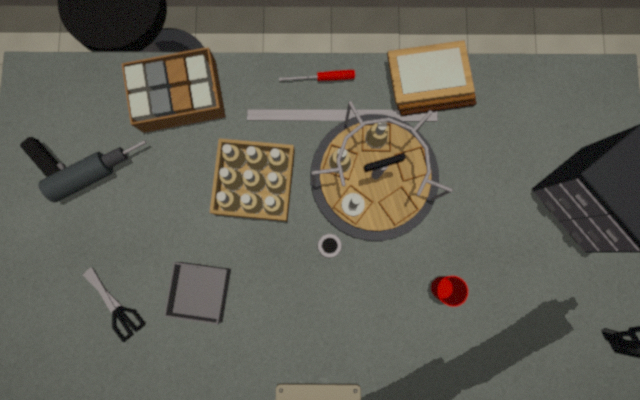

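View pics/side0.png

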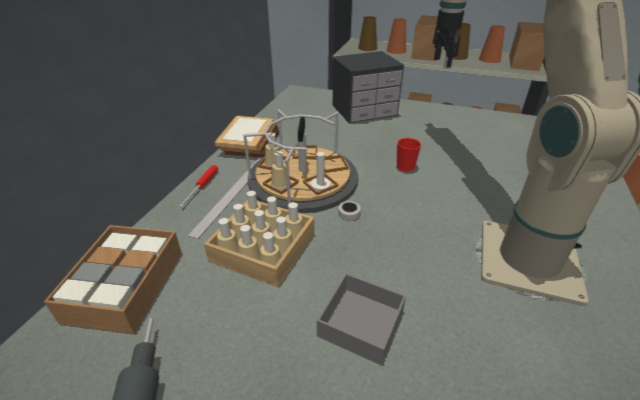

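```bash
python3 - <<'E'
from h import *
p=snap('top');q=snap('side')
c=p['color'][90:260,190:470,::-1]; cv2.imwrite('pics/tc0.png',cv2.resize(c,None,fx=2.85,fy=2.85,interpolation=cv2.INTER_CUBIC))
c=q['color'][90:230,200:380,::-1]; cv2.imwrite('pics/sc0.png',cv2.resize(c,None,fx=4,fy=4,interpolation=cv2.INTER_CUBIC))
for n in ['cone1','core1','stand','rotor','pocket0','pocket1','crate','bin','cup']:
  for nm,pic in(('top',p),('side',q)):
    for m in('landmark_of',):
      print(n,nm,[(np.round(d['point'],1).tolist(),round(d['score'],2)) for d in getattr(models,m)(pic,n)])
  print(n,'spot',[(np.round(d['point'],1).tolist(),round(d['score'],2)) for d in models.spot_in(p,n)][:12])
E
```

```text
cone1 top [([273.2, 208.0], 0.92), ([279.0, 161.0], 0.9), ([376.5, 136.4], 0.89), ([256.3, 160.1], 0.88), ([339.0, 163.2], 0.83), ([230.8, 159.5], 0.82), ([230.0, 199.6], 0.79), ([277.5, 184.4], 0.73), ([254.4, 205.8], 0.72), ([228.7, 178.7], 0.67), ([255.1, 182.0], 0.61)]
cone1 side [([271.2, 268.7], 0.97), ([252.7, 257.7], 0.97), ([293.5, 235.2], 0.96), ([257.4, 223.8], 0.87), ([228.3, 252.5], 0.86), ([282.0, 183.8], 0.74), ([239.7, 237.8], 0.66), ([280.5, 252.4], 0.62), ([263.0, 247.6], 0.6), ([275.3, 228.3], 0.58), ([272.4, 167.0], 0.58)]
cone1 spot [([253.3, 158.1], 0.98), ([227.6, 177.1], 0.95), ([230.8, 202.1], 0.9), ([271.9, 205.9], 0.84), ([249.4, 205.7], 0.8), ([252.0, 180.5], 0.8), ([277.8, 160.5], 0.64), ([233.0, 158.2], 0.63), ([276.1, 184.2], 0.57), ([341.1, 160.7], 0.54)]
core1 top [([356.1, 205.2], 0.66)]
core1 side [([317.2, 183.0], 0.64), ([403.5, 167.9], 0.64), ([283.5, 182.7], 0.58)]
core1 spot [([355.3, 202.8], 0.59)]
stand top [([397.7, 202.8], 0.3), ([251.5, 182.2], 0.16)]
stand side []
stand spot []Traceback (most recent call last):
  File "<stdin>", line 8, in <module>
ValueError: it knows: bin, cone, core, crate, cup, pocket, stand
```

View pics/tc0.png

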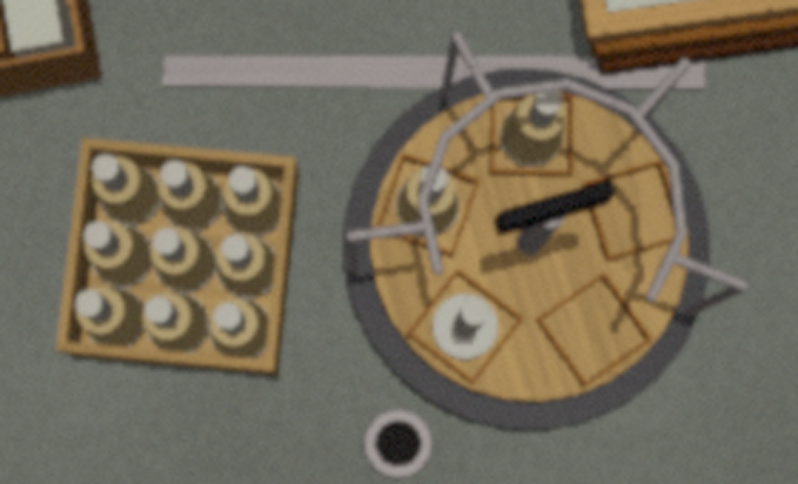

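View pics/sc0.png

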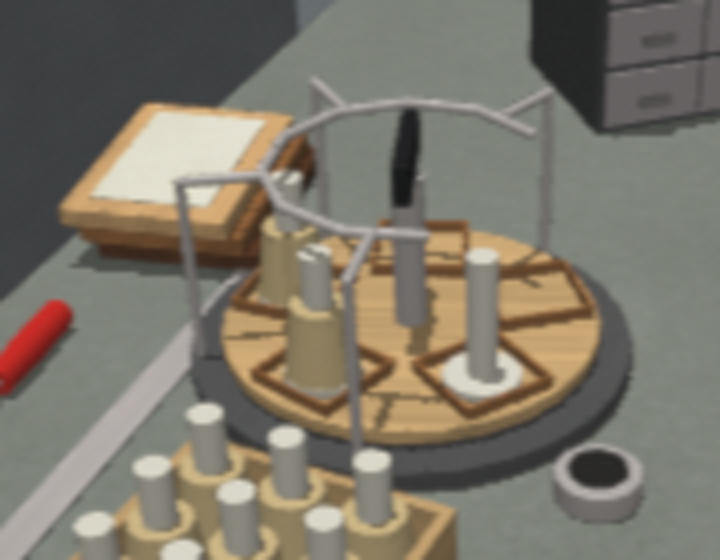

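```bash
cat > meas.py <<'E'
from h import *
from scipy.optimize import least_squares
def fitcirc(P,r=None):
    if r is None:
        s=least_squares(lambda x:np.hypot(P[:,0]-x[0],P[:,1]-x[1])-x[2],[*P.mean(0)[:2],100],loss='soft_l1',f_scale=2)
    else:
        s=least_squares(lambda x:np.hypot(P[:,0]-x[0],P[:,1]-x[1])-r,P.mean(0)[:2],loss='soft_l1',f_scale=2)
    return s.x
def clusters(mask):
    n,l,st,c=cv2.connectedComponentsWithStats(mask.astype(np.uint8)); return n,l,st,c
E
python3 - <<'E'
from meas import *
for nm in('top','side'):
    p=snap(nm); P=cloud(p); z=P[...,2]
    print(nm,'table z',np.nanmedian(z[(P[...,0]>300)&(P[...,0]<400)&(abs(P[...,1])<150)]))
    np.save(nm+'P.npy',P)
    # tops
    m=(z>85)&(z<150)&(P[...,0]>350)&(P[...,0]<800)&(abs(P[...,1])<350)
    n,l,st,c=clusters(m)
    for i in range(1,n):
        if st[i,4]>5: Q=P[l==i]; print('tall',np.round(c[i]),st[i,4],np.round(Q.mean(0)),np.round(np.percentile(Q[:,2],[5,50,95])))
    for n in ['core1','pocket','bin','cup','crate','stand']:
      print(n,[(np.round(d['point'],1).tolist(),round(d['score'],2)) for d in models.landmark_of(p,n)][:8],'spot',[(np.round(d['point'],1).tolist(),round(d['score'],2)) for d in models.spot_in(p,n)][:8])
E
```

```text
top table z -0.4350504616986086
tall [348. 110.] 32 [747. -68. 117.] [ 91. 117. 147.]
tall [379. 131.] 253 [ 702. -142.  106.] [ 88.  95. 134.]
tall [227. 150.] 88 [656. 213. 104.] [ 93. 106. 109.]
tall [251. 152.] 90 [651. 158. 104.] [ 89. 106. 109.]
tall [275. 154.] 85 [646. 102. 105.] [ 90. 107. 110.]
tall [335. 156.] 69 [643. -39. 100.] [ 88.  93. 134.]
tall [344. 158.] 110 [636. -61. 106.] [ 88.  95. 135.]
tall [379. 172.] 56 [ 603. -139.  117.] [ 88. 116. 148.]
tall [224. 173.] 91 [600. 218. 104.] [ 91. 106. 109.]
tall [248. 175.] 85 [595. 162. 105.] [ 90. 107. 110.]
tall [272. 177.] 81 [590. 106. 105.] [ 90. 107. 110.]
tall [313. 178.] 17 [587.  12. 119.] [ 89. 117. 144.]
tall [443. 194.] 31 [ 552. -284.  118.] [ 89. 120. 144.]
tall [222. 197.] 89 [544. 223. 104.] [ 88. 107. 110.]
tall [246. 199.] 88 [539. 167. 105.] [ 90. 107. 110.]
tall [355. 200.] 99 [535. -83. 127.] [ 95. 133. 136.]
tall [270. 201.] 81 [534. 111. 105.] [ 90. 107. 110.]
tall [443. 279.] 7 [ 358. -289.   86.] [85. 86. 88.]
core1 [([354.8, 205.3], 0.72), ([398.3, 202.6], 0.25)] spot [([354.4, 204.3], 0.83), (
[... 1480 characters left out ...]
232.] 138 [602. 225. 101.] [ 87. 103. 110.]
tall [268. 239.] 139 [546. 230. 102.] [ 87. 105. 110.]
core1 [([321.5, 184.6], 0.94)] spot [([316.8, 177.4], 0.9), ([237.4, 217.9], 0.58)]
pocket [([319.4, 182.2], 0.96), ([274.4, 162.0], 0.9), ([333.1, 162.5], 0.81), ([280.7, 181.7], 0.8), ([308.7, 150.2], 0.64)] spot [([305.5, 171.8], 0.68), ([270.0, 250.1], 0.46)]
bin [([360.8, 319.8], 0.68)] spot [([361.9, 318.6], 0.94), ([248.7, 240.7], 0.66)]
cup [([403.5, 167.1], 0.73), ([272.2, 162.6], 0.15)] spot [([406.0, 153.0], 0.97), ([235.4, 220.2], 0.33)]
crate [([262.2, 248.5], 0.68)] spot [([262.1, 263.7], 0.71), ([405.8, 154.1], 0.52), ([322.5, 178.0], 0.21)]
stand [] spot [([290.4, 180.2], 0.89)]
```

```bash
cat > fit.py <<'E'
from meas import *
def crate_fit(P):
    z=P[...,2]; m=(z>103)&(z<115)&(P[...,0]>480)&(P[...,0]<720)&(P[...,1]>60)&(P[...,1]<280)
    n,l,st,c=clusters(m); Q=[]
    for i in range(1,n):
        if st[i,4]>8:
            q=P[l==i]; Q.append((q[:,:2].max(0)+q[:,:2].min(0))/2*0+fitc(q))
    return np.array(Q)
def fitc(q): return q[:,:2].mean(0)
def bar_fit(P,c=(600,-137)):
    z=P[...,2]; d=np.hypot(P[...,0]-c[0],P[...,1]-c[1])
    q=P[(z>174)&(z<195)&(d<70)][:,:2]
    r=cv2.minAreaRect(q.astype(np.float32)); 
    m=q.mean(0); u,s,vt=np.linalg.svd(q-m); 
    return np.array(r[0]),m,np.degrees(np.arctan2(vt[0][1],vt[0][0]))%180,len(q),r[1:]
def arc_fit(P,c=(600,-137)):
    z=P[...,2]; d=np.hypot(P[...,0]-c[0],P[...,1]-c[1])
    q=P[(z>154)&(z<170)&(d<112)&(d>85)][:,:2]
    x=fitcirc(q,100)
    a=np.degrees(np.arctan2(q[:,1]-x[1],q[:,0]-x[0]))
    return x,a,len(q)
E
python3 - <<'E'
from fit import *
for nm in('top','side'):
    P=np.load(nm+'P.npy')
    Q=crate_fit(P); print(nm,len(Q),np.round(Q,1).tolist(),'mean',Q.mean(0))
    c0=Q.mean(0); 
    g=np.array([[i,j] for i in(-1,0,1) for j in(-1,0,1)])*56.4
    def res(x):
        R=np.array([[np.cos(x[2]),-np.sin(x[2])],[np.sin(x[2]),np.cos(x[2])]]); G=g@R.T+x[:2]
        return np.min(np.linalg.norm(Q[:,None]-G[None],axis=2),axis=1)
    s=least_squares(res,[*c0,-0.08]); print('crate',s.x,s.fun.round(1))
    print('bar',bar_fit(P))
    x,a,n=arc_fit(P); h=np.histogram(a%360,bins=np.arange(0,361,10))[0]; print('arc',x,n,h)
    z=P[...,2];d=np.hypot(P[...,0]-600,P[...,1]+137)
    m=(z>12)&(z<24)&(d<185)&(d>130)
    # outer edge
    q=P[m][:,:2]; ang=np.arctan2(q[:,1]+137,q[:,0]-600); e=[]
    for k in np.arange(-np.pi,np.pi,0.15):
        w=q[(ang>k)&(ang<k+.15)]
        if len(w)>4: e.append(w[np.argmax(np.hypot(w[:,0]-600,w[:,1]+137))])
    print('disc',fitcirc(np.array(e)),len(e))
    # bin
    m=(z>30)&(z<60)&(P[...,0]>200)&(P[...,0]<480)&(P[...,1]>100)&(P[...,1]<400); q=P[m][:,:2]
    print('bin',cv2.minAreaRect(q.astype(np.float32)),len(q))
    m=(z>70)&(z<95)&(P[...,0]>250)&(P[...,0]<480)&(P[...,1]<-200)&(P[...,1]>-450); q=P[m][:,:2]
    print('cup',q.mean(0),len(q))
E
```

```text
top 9 [[657.1, 214.3], [652.2, 158.6], [646.9, 102.5], [601.0, 219.4], [596.0, 163.3], [590.8, 107.0], [544.8, 224.0], [540.0, 168.2], [535.0, 111.8]] mean [595.97196067 163.22814982]
crate [ 5.95971979e+02  1.63228145e+02 -8.71444881e-02] [0.2 0.3 0.5 0.1 0.1 0.2 0.3 0.2 0.2]
bar (array([ 612.03704834, -141.98101807]), array([ 611.56549948, -141.91638549]), np.float64(106.75326864858589), 284, ((14.447088241577148, 89.08560943603516), 16.944374084472656))
arc [ 608.35391766 -140.98597402] 740 [30 30 29 29 26 30 27 27 29 59 28 23  0  0  0  0  0  0  0  0  0  0  6 29
 41 36 29 28 29 30 30 25 21 25 24 20]
disc [ 611.87935249 -141.82685811  164.00470224] 42
bin ((320.34075927734375, 292.64300537109375), (131.97117614746094, 130.42620849609375), 82.34278869628906) 714
cup [ 330.83650834 -312.93941535] 273
side 9 [[650.0, 105.6], [593.4, 110.9], [537.6, 115.9], [654.1, 162.2], [598.7, 166.1], [542.5, 171.5], [659.4, 217.8], [603.5, 222.6], [547.4, 227.3]] mean [598.51271527 166.63682302]
crate [ 5.98456393e+02  1.66662659e+02 -8.66731495e-02] [0.2 0.5 0.5 0.7 0.7 0.3 0.2 0.4 0.5]
bar (array([ 614.70300293, -139.40725708]), array([ 612.07007965, -133.66467402]), np.float64(106.47498703530265), 96, ((14.133033752441406, 89.37464141845703), 16.50983428955078))
arc [ 610.62938629 -138.50878357] 345 [ 8  8  5 11  9 15 14 17 22 23 18 19  0  0  0  0  0  0  0  0  0  0  4 13
 16 16 16 13 16 16 14 13  8 14  9  8]
disc [ 613.97520286 -138.64037596  163.86564223] 31
bin ((324.13470458984375, 293.48455810546875), (133.64080810546875, 130.92245483398438), 82.17438507080078) 1568
cup [ 333.98619031 -307.02935224] 239
```

```bash
cat > go.py <<'E'
import sys,numpy as np
from cell import ctrl
s=ctrl.read_state(); p=s['eef_pos']; r=s['tool_rot']; yaw=r[2]
def d(x,y,z,yd=None):
    v=np.array([x,y,z])-p; c,sn=np.cos(yaw),np.sin(yaw)
    out=[c*v[0]+sn*v[1], sn*v[0]-c*v[1], -v[2]]
    turn=0 if yd is None else -(((yd-np.degrees(yaw))+180)%360-180)
    return out,turn
print('t',round(s['clock'],2),'pos',p.round(1),'rpy',np.degrees(r).round(2),'w',round(s['width'],1),'F',s['force'].round(1),'q',s['qpos'].round(2))
a=[float(v) for v in sys.argv[1:]]
while a:
    k=a[:4];a=a[4:]
    o,t=d(*k); print(k,'->',np.round(np.array(o)/1000,4),'turn',round(t,1),'dist',round(np.linalg.norm(o)))
E
python3 go.py 613 -140.5 280 106.6
```

```text
t 1.95 pos [ 292.  -580.8  231.3] rpy [-180.     -0.     26.69] w 85.6 F [ 1.1 -0.1  1.2] q [ 1.04  0.63  0.04  1.52 -0.03  1.   -0.02]
[613.0, -140.5, 280.0, 106.6] -> [ 0.4846 -0.2492 -0.0487] turn -79.9 dist 547
```

drive_tool(deltas="0.0200 -0.0104 -0.0487 -7 0.05;0.0600 -0.0308 -0.0487 -14 0.05;0.1050 -0.0540 -0.0487 -21 0.05;0.1500 -0.0771 -0.0487 -28 0.05;0.1950 -0.1003 -0.0487 -35 0.05;0.2400 -0.1234 -0.0487 -42 0.05;0.2850 -0.1466 -0.0487 -50 0.05;0.3300 -0.1697 -0.0487 -58 0.05;0.3750 -0.1928 -0.0487 -66 0.05;0.4200 -0.2160 -0.0487 -74 0.05;0.4600 -0.2365 -0.0487 -79.9 0.05;0.4846 -0.2492 -0.0487 -79.9 0.05")

```text
clock: 3.45
eef_pos: [614.3, -137.7, 280.0]
tool_rot: [3.141, -0.001, 1.864]
force: [0.1, 0.3, 1.4]
width: 50.3
```

```bash
python3 go.py 613 -140.5 150 106.6; python3 - <<'E'
from h import *
p=snap('top','top1.png');P=cloud(p);c=p['color'][60:260,190:470,::-1]; cv2.imwrite('pics/t1.png',cv2.resize(c,None,fx=2.85,fy=2.85))
q=snap('side','side1.png')
E
```

```text
t 3.45 pos [ 614.3 -137.7  280. ] rpy [ 1.7994e+02 -6.0000e-02  1.0678e+02] w 50.3 F [0.1 0.3 1.4] q [ 0.4   0.57 -0.37  1.51  0.22  1.1   0.28]
[613.0, -140.5, 150.0, 106.6] -> [-0.0023 -0.002   0.13  ] turn 0.2 dist 130
```

View pics/side1.png

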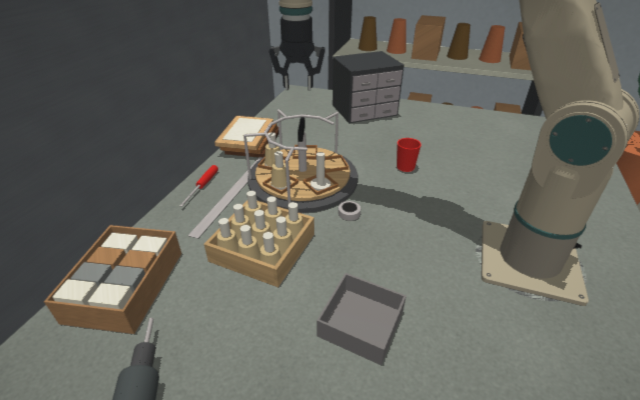

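View pics/t1.png

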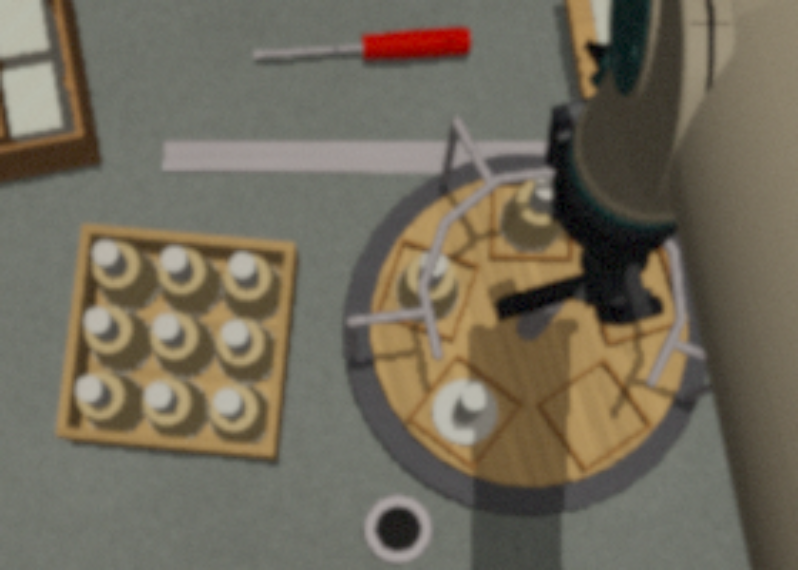

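drive_tool(deltas="-0.0023 -0.002 0.03 0 0.05;-0.0023 -0.002 0.07 0 0.05;-0.0023 -0.002 0.1 0 0.05;-0.0023 -0.002 0.12 0 0.05;-0.0023 -0.002 0.13 0 0.05;-0.0023 -0.002 0.13 0 0.05;-0.0023 -0.002 0.13 0 0.0;-0.0023 -0.002 0.13 0 0.0;-0.0023 -0.002 0.13 0 0.0;-0.0023 -0.002 0.13 0 0.0;-0.0023 -0.002 0.13 0 0.0;-0.0023 -0.002 0.13 0 0.0")

```text
clock: 5.05
eef_pos: [615.1, -142.8, 152.6]
tool_rot: [3.134, 0.003, 1.861]
force: [5.6, 0.7, 6.0]
width: 13.3
```

```bash
python3 go.py 613 -140.5 150 106.6
```

```text
t 5.05 pos [ 615.1 -142.8  152.6] rpy [1.7959e+02 1.5000e-01 1.0663e+02] w 13.3 F [5.6 0.7 6. ] q [ 0.38  0.7  -0.33  1.65  0.29  0.83  0.22]
[613.0, -140.5, 150.0, 106.6] -> [ 0.0029 -0.0014  0.0026] turn 0.0 dist 4
```

drive_tool(deltas="0 0 0 -4 0.0;0 0 0 -9 0.0;0 0 0 -14 0.0;0 0 0 -19 0.0;0 0 0 -24 0.0;0 0 0 -28 0.0;0 0 0 -30.4 0.0;0 0 0 -30.4 0.0;0 0 0 -30.4 0.0")

```text
clock: 6.18
eef_pos: [615.8, -142.5, 152.6]
tool_rot: [3.135, 0.006, 2.392]
force: [6.3, 2.0, 6.5]
width: 12.7
```

```bash
python3 go.py 613 -140.5 150 137
```

```text
t 6.17 pos [ 615.8 -142.5  152.6] rpy [179.64   0.37 137.04] w 12.7 F [6.3 2.  6.5] q [ 0.47  0.73 -0.47  1.65  0.41  0.86  0.65]
[613.0, -140.5, 150.0, 137.0] -> [ 0.0034 -0.0005  0.0026] turn 0.0 dist 4
```

drive_tool(deltas="0 0 0 0 0.05;0 0 0 0 0.05;0 0 0 0 0.05;0 0 -0.03 0 0.05;0 0 -0.07 0 0.05;0 0 -0.11 0 0.05;0 0 -0.13 0 0.05;0 0 -0.13 0 0.05")

```text
clock: 7.18
eef_pos: [612.3, -143.4, 281.3]
tool_rot: [3.14, 0.002, 2.391]
force: [0.2, 0.4, -0.0]
width: 50.3
```

```bash
python3 go.py 614.5 -141.5 280 90 520 -130 280 90; python3 - <<'E'
from fit import *
p=snap('top');c=p['color'][60:260,190:470,::-1]; cv2.imwrite('pics/t2.png',cv2.resize(c,None,fx=2.85,fy=2.85))
for nm in('top','side'):
    p=snap(nm);P=cloud(p);z=P[...,2]
    q=P[(z>100)&(z<142)&(np.hypot(P[...,0]-520,P[...,1]+130)<30)]
    t=q[q[:,2]>129]
    print(nm,len(q),np.round(q.mean(0),1),len(t),t.mean(0).round(1))
E
```

```text
t 7.17 pos [ 612.3 -143.4  281.3] rpy [1.7993e+02 1.4000e-01 1.3697e+02] w 50.3 F [ 0.2  0.4 -0. ] q [ 0.5   0.59 -0.53  1.51  0.32  1.12  0.72]
[614.5, -141.5, 280.0, 90.0] -> [-0.0003  0.0029  0.0013] turn 47.0 dist 3
[520.0, -130.0, 280.0, 90.0] -> [ 0.0766 -0.0532  0.0013] turn 47.0 dist 93
top 94 [ 516.9 -129.6  130.1] 76 [ 518.  -130.8  133.2]
side 112 [ 519.3 -124.   121.5] 39 [ 519.7 -127.3  133.9]
```

View pics/t2.png

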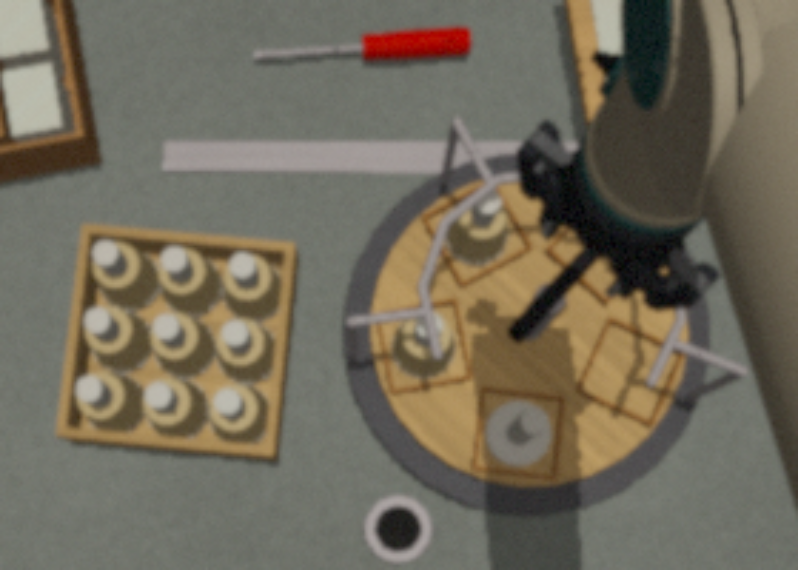

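```bash
python3 go.py 519.5 -129.5 280 173 519.5 -129.5 100 173
```

```text
t 7.33 pos [ 610.8 -143.4  278.5] rpy [-1.7990e+02 -1.2000e-01  1.3698e+02] w 50.0 F [-0.3  0.   0.1] q [ 0.5   0.6  -0.53  1.51  0.32  1.12  0.72]
[519.5, -129.5, 280.0, 173.0] -> [ 0.0762 -0.0521 -0.0015] turn -36.0 dist 92
[519.5, -129.5, 100.0, 173.0] -> [ 0.0762 -0.0521  0.1785] turn -36.0 dist 201
```

drive_tool(deltas="0.03 -0.02 0 -8 0.05;0.06 -0.042 0 -17 0.05;0.0755 -0.0525 0 -26 0.05;0.0755 -0.0525 0.02 -34 0.05;0.0755 -0.0525 0.06 -36 0.05;0.0755 -0.0525 0.10 -36 0.05;0.0755 -0.0525 0.14 -36 0.05;0.0755 -0.0525 0.165 -36 0.05;0.0755 -0.0525 0.179 -36 0.05;0.0755 -0.0525 0.179 -36 0.05;0.0755 -0.0525 0.179 -36 0.05")

```text
clock: 8.7
eef_pos: [521.3, -130.0, 101.7]
tool_rot: [3.142, 0.001, 3.019]
force: [0.6, -0.6, 1.0]
width: 49.8
```

```bash
python3 go.py 519.5 -129.5 100 173; python3 - <<'E'
from fit import *
p=snap('side');c=p['color'][60:230,200:420,::-1]; cv2.imwrite('pics/s3.png',cv2.resize(c,None,fx=3.5,fy=3.5))
E
```

```text
t 8.7 pos [ 521.3 -130.   101.7] rpy [1.80e+02 8.00e-02 1.73e+02] w 49.8 F [ 0.6 -0.6  1. ] q [ 0.56  0.71 -0.56  1.94  0.6   0.66  1.06]
[519.5, -129.5, 100.0, 173.0] -> [0.0019 0.0003 0.0017] turn -0.0 dist 3
```

View pics/s3.png

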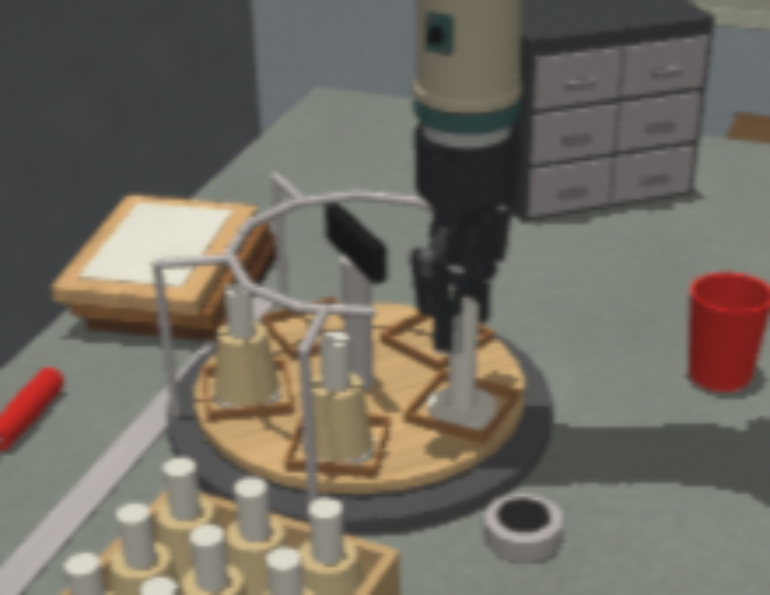

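drive_tool(deltas="0 0 0 0 0;0 0 0 0 0;0 0 0 0 0;0 0 0 0 0;0 0 -0.02 0 0;0 0 -0.06 0 0;0 0 -0.10 0 0;0 0 -0.14 0 0;0 0 -0.18 0 0;0 0 -0.18 0 0")

```text
clock: 10.0
eef_pos: [522.7, -130.0, 284.1]
tool_rot: [-3.141, 0.007, 3.019]
force: [-0.8, -0.2, -0.4]
width: 20.5
```

```bash
python3 - <<'E'
from fit import *
p=snap('side');c=p['color'][0:230,200:420,::-1]; cv2.imwrite('pics/s4.png',cv2.resize(c,None,fx=2.6,fy=2.6))
for nm in('top','side'):
    p=snap(nm);P=cloud(p);z=P[...,2]
    m=(z>30)&(z<60)&(P[...,0]>200)&(P[...,0]<480)&(P[...,1]>100)&(P[...,1]<400); q=P[m][:,:2]
    print('bin',cv2.minAreaRect(q.astype(np.float32)),len(q))
E
python3 go.py 520 0 280 173 323 293 280 173
```

```text
bin ((320.238037109375, 292.54638671875), (131.4196014404297, 130.52359008789062), 82.3858642578125) 710
bin ((324.1393737792969, 293.7403564453125), (133.04103088378906, 130.99649047851562), 82.40581512451172) 1579
t 10.15 pos [ 519.9 -130.3  280.1] rpy [-1.7998e+02 -1.0000e-01  1.7298e+02] w 20.8 F [-0.3  0.7 -0.3] q [ 0.68  0.49 -0.73  1.76  0.38  1.04  1.26]
[520.0, 0.0, 280.0, 173.0] -> [1.580e-02 1.293e-01 1.000e-04] turn -0.0 dist 130
[323.0, 293.0, 280.0, 173.0] -> [2.472e-01 3.961e-01 1.000e-04] turn -0.0 dist 467
```

View pics/s4.png

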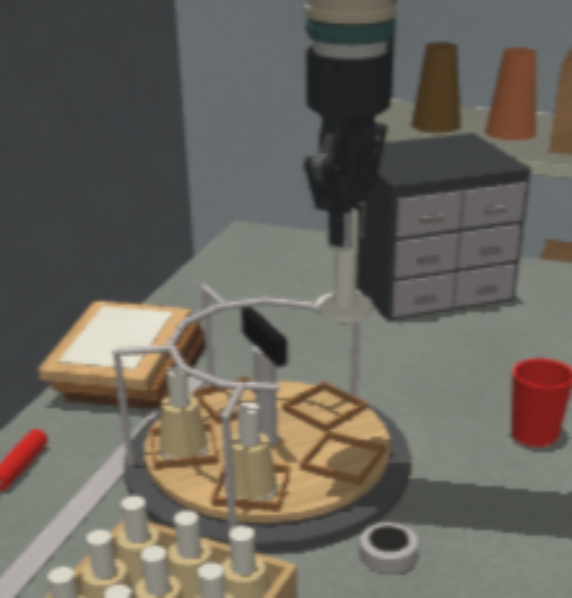

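drive_tool(deltas="0.0137 0.022 0 0 0;0.0385 0.0615 0 0 0;0.066 0.1055 0 0 0;0.093 0.149 0 0 0;0.120 0.193 0 0 0;0.148 0.237 0 0 0;0.175 0.281 0 0 0;0.203 0.325 0 0 0;0.228 0.365 0 0 0;0.242 0.388 0 0 0;0.2477 0.3962 0 0 0;0.2477 0.3962 0 0 0")

```text
clock: 11.65
eef_pos: [323.0, 292.7, 280.3]
tool_rot: [-3.14, -0.001, 3.02]
force: [1.1, -0.6, 0.2]
width: 20.4
```

```bash
python3 go.py 322.5 293 72 173 ; python3 - <<'E'
from fit import *
p=snap('side','s5.png')
for nm in('top','side'):
    p=snap(nm);P=cloud(p);z=P[...,2]
    m=(z>30)&(z<60)&(P[...,0]>200)&(P[...,0]<480)&(P[...,1]>100)&(P[...,1]<400); q=P[m][:,:2]
    print('bin',cv2.minAreaRect(q.astype(np.float32)),len(q))
    m=(z>165)&(z<205)&(P[...,0]>250)&(P[...,0]<480)&(P[...,1]>200)&(P[...,1]<400); q=P[m]
    print('core',q.mean(0),q[:,2].min(),len(q))
E
```

```text
t 11.65 pos [323.  292.7 280.3] rpy [-1.7991e+02 -6.0000e-02  1.7303e+02] w 20.4 F [ 1.1 -0.6  0.2] q [-0.16  0.35 -0.85  2.    0.33  0.94  0.27]
[322.5, 293.0, 72.0, 173.0] -> [5.000e-04 2.000e-04 2.083e-01] turn 0.0 dist 208
bin ((320.163330078125, 292.67840576171875), (131.63656616210938, 130.65174865722656), 82.38931274414062) 558<stdin>:8: RuntimeWarning: Mean of empty slice.
  ret = um.true_divide(
Traceback (most recent call last):
ValueError: zero-size array to reduction operation minimum which has no identity
```

View pics/s5.png

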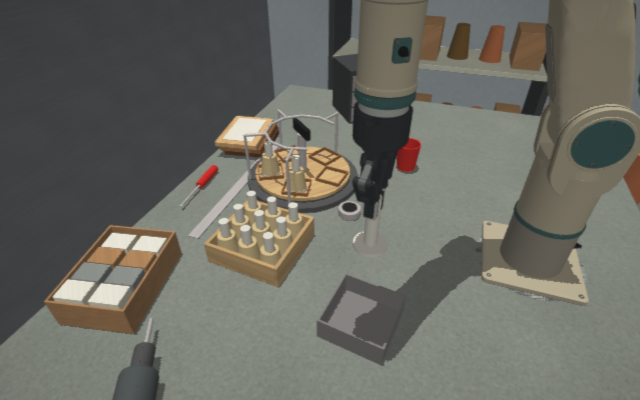

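drive_tool(deltas="0.0005 0 0.03 0 0;0.0005 0 0.07 0 0;0.0005 0 0.11 0 0;0.0005 0 0.15 0 0;0.0005 0 0.18 0 0;0.0005 0 0.198 0 0;0.0005 0 0.206 0 0;0.0005 0 0.206 0 0;0.0005 0 0.206 0 0.045;0.0005 0 0.206 0 0.045;0.0005 0 0.206 0 0.045;0.0005 0 0.206 0 0.045")

```text
clock: 13.25
eef_pos: [322.9, 293.5, 75.2]
tool_rot: [3.141, 0.0, 3.019]
force: [0.1, 0.7, 0.6]
width: 45.0
```

drive_tool(deltas="0 0 -0.01 0 0.045;0 0 -0.04 0 0.045;0 0 -0.08 0 0.045;0 0 -0.12 0 0.045;0 0 -0.16 0 0.045;0 0 -0.20 0 0.045;0 0 -0.20 0 0.045")

```text
clock: 14.12
eef_pos: [323.6, 294.9, 278.0]
tool_rot: [3.137, 0.004, 3.019]
force: [0.5, -0.4, -0.1]
width: 45.0
```

```bash
python3 go.py 537 113.5 280 175 ; python3 - <<'E'
from fit import *
p=snap('side','s6.png');snap('top','t6.png')
for nm in('top','side'):
    p=snap(nm);P=cloud(p);print(nm,crate_fit(P).round(1).tolist())
E
```

```text
t 14.12 pos [323.6 294.9 278. ] rpy [179.75   0.25 172.97] w 45.0 F [ 0.5 -0.4 -0.1] q [-0.15  0.36 -0.87  2.    0.34  0.93  0.25]
[537.0, 113.5, 280.0, 175.0] -> [-0.234  -0.1539 -0.002 ] turn -2.0 dist 280
top [[657.0, 214.5], [652.1, 158.5], [647.0, 102.5], [600.9, 219.2], [595.9, 163.1], [590.7, 107.0], [544.9, 224.2], [540.1, 168.2], [535.1, 112.2]]
side [[650.2, 105.5], [593.3, 111.0], [537.9, 115.8], [654.3, 161.6], [598.5, 166.8], [542.4, 171.7], [659.6, 217.4], [603.5, 222.6], [547.4, 227.0]]
```

View pics/s6.png

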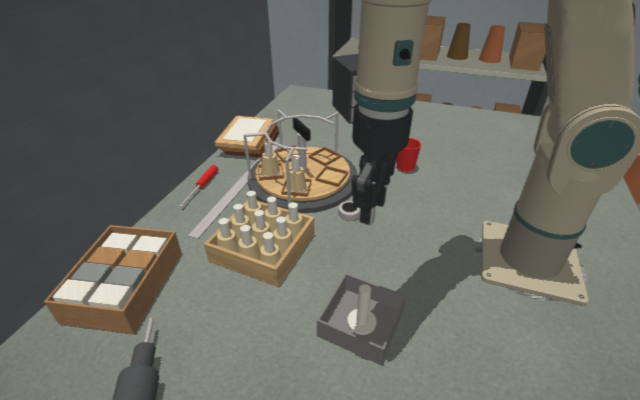

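drive_tool(deltas="-0.02 -0.0132 0 -2 0.042;-0.055 -0.0362 0 -2 0.042;-0.095 -0.0625 0 -2 0.042;-0.135 -0.0888 0 -2 0.042;-0.175 -0.115 0 -2 0.042;-0.21 -0.138 0 -2 0.042;-0.2335 -0.1532 0 -2 0.042;-0.2335 -0.1532 0.02 -2 0.042;-0.2335 -0.1532 0.06 -2 0.042;-0.2335 -0.1532 0.1 -2 0.042;-0.2335 -0.1532 0.13 -2 0.042;-0.2335 -0.1532 0.13 -2 0.042")

```text
clock: 15.82
eef_pos: [533.3, 112.2, 142.0]
tool_rot: [-3.139, -0.007, 3.055]
force: [0.2, 0.1, -0.6]
width: 42.3
```

```bash
python3 go.py 536.5 114 74 175 ; python3 - <<'E'
from fit import *
p=snap('side');c=p['color'][120:290,160:380,::-1]; cv2.imwrite('pics/s7.png',cv2.resize(c,None,fx=3.5,fy=3.5))
E
```

```text
t 15.82 pos [533.3 112.2 142. ] rpy [-179.88   -0.4   175.05] w 42.3 F [ 0.2  0.1 -0.6] q [ 0.18  0.69 -0.68  1.88  0.59  0.79  0.66]
[536.5, 114.0, 74.0, 175.0] -> [-0.0031  0.002   0.068 ] turn 0.1 dist 68
```

View pics/s7.png

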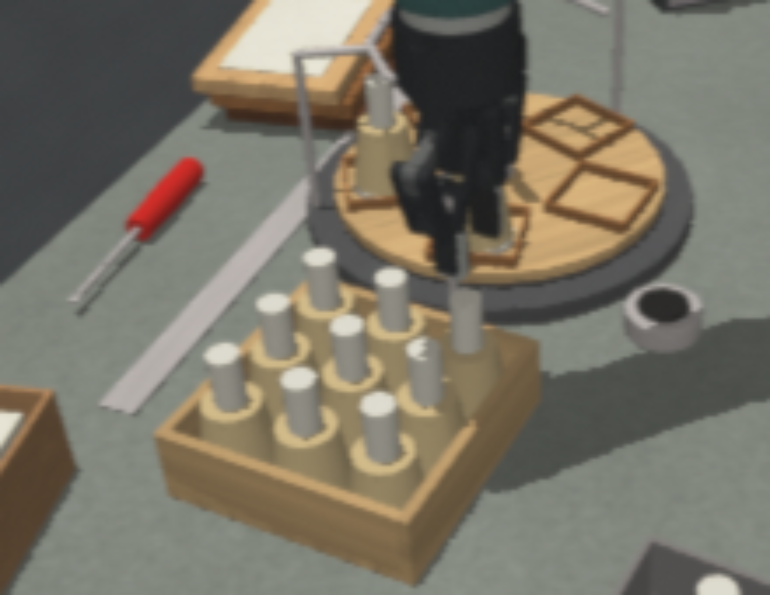

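drive_tool(deltas="-0.002 0.0015 0.01 0 0.042;-0.002 0.0015 0.035 0 0.042;-0.002 0.0015 0.055 0 0.042;-0.002 0.0015 0.068 0 0.042;-0.002 0.0015 0.068 0 0.042;-0.002 0.0015 0.068 0 0.042")

```text
clock: 16.62
eef_pos: [538.6, 114.5, 77.8]
tool_rot: [3.141, 0.001, 3.054]
force: [-0.3, 1.1, 0.1]
width: 41.9
```

```bash
python3 go.py 536.5 114 74 175
```

```text
t 16.62 pos [538.6 114.5  77.8] rpy [1.7996e+02 8.0000e-02 1.7499e+02] w 41.9 F [-0.3  1.1  0.1] q [ 0.12  0.78 -0.6   1.91  0.69  0.66  0.57]
[536.5, 114.0, 74.0, 175.0] -> [ 0.002  -0.0007  0.0038] turn -0.0 dist 4
```

drive_tool(deltas="0 0 0.003 0 0;0 0 0.003 0 0;0 0 0.003 0 0;0 0 0.003 0 0;0 0 -0.01 0 0;0 0 -0.03 0 0;0 0 -0.06 0 0;0 0 -0.1 0 0;0 0 -0.14 0 0;0 0 -0.18 0 0;0 0 -0.2 0 0;0 0 -0.2 0 0")

```text
clock: 18.12
eef_pos: [538.1, 114.7, 278.6]
tool_rot: [3.141, 0.002, 3.054]
force: [-0.1, 0.2, -1.6]
width: 20.2
```

```bash
python3 go.py 520.5 -130.5 280 173 ; python3 - <<'E'
from fit import *
p=snap('side','s8.png')
p=snap('top','t8.png')
E
```

```text
t 18.12 pos [538.1 114.7 278.6] rpy [1.7995e+02 1.3000e-01 1.7500e+02] w 20.2 F [-0.1  0.2 -1.6] q [ 0.26  0.53 -0.8   1.73  0.43  1.07  0.8 ]
[520.5, -130.5, 280.0, 173.0] -> [-0.0038 -0.2458 -0.0014] turn 2.0 dist 246
```

View pics/s8.png

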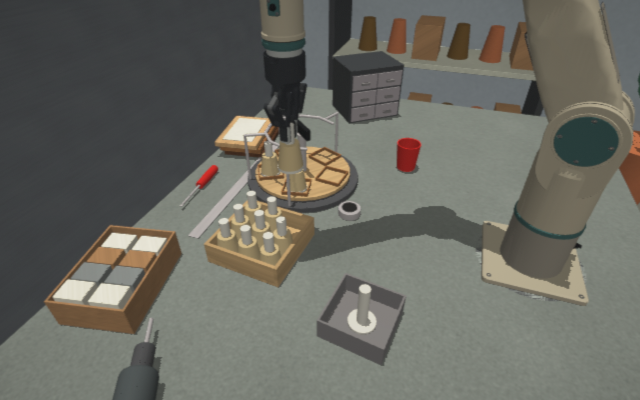

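drive_tool(deltas="0 -0.02 0 2 0;-0.001 -0.055 0 2 0;-0.002 -0.095 0 2 0;-0.003 -0.135 0 2 0;-0.003 -0.175 0 2 0;-0.0038 -0.21 0 2 0;-0.0038 -0.235 0 2 0;-0.0038 -0.2455 0 2 0;-0.0038 -0.2455 0.01 2 0;-0.0038 -0.2455 0.05 2 0;-0.0038 -0.2455 0.09 2 0;-0.0038 -0.2455 0.12 2 0")

```text
clock: 19.73
eef_pos: [519.3, -128.8, 154.9]
tool_rot: [3.14, -0.002, 3.021]
force: [0.4, -0.7, -1.3]
width: 20.6
```

drive_tool(deltas="0 0 0.02 0 0;0 0 0.02 0 0")

```text
clock: 19.98
eef_pos: [518.9, -128.9, 135.3]
tool_rot: [3.14, -0.004, 3.022]
force: [-0.4, 0.7, -1.0]
width: 20.3
```

```bash
python3 go.py 520.5 -130.5 101 173 ; python3 - <<'E'
from fit import *
for nm in('top','side'):
    p=snap(nm);a=(60,190) if nm=='top' else (60,200); c=p['color'][a[0]:a[0]+200,a[1]:a[1]+280,::-1]; cv2.imwrite(f'pics/{nm[0]}9.png',cv2.resize(c,None,fx=2.85,fy=2.85))
E
```

```text
t 19.98 pos [ 518.9 -128.9  135.3] rpy [179.92  -0.23 173.12] w 20.3 F [-0.4  0.7 -1. ] q [ 0.62  0.68 -0.67  1.92  0.6   0.76  1.06]
[520.5, -130.5, 101.0, 173.0] -> [-0.0018 -0.0014  0.0343] turn 0.1 dist 34
```

View pics/s9.png

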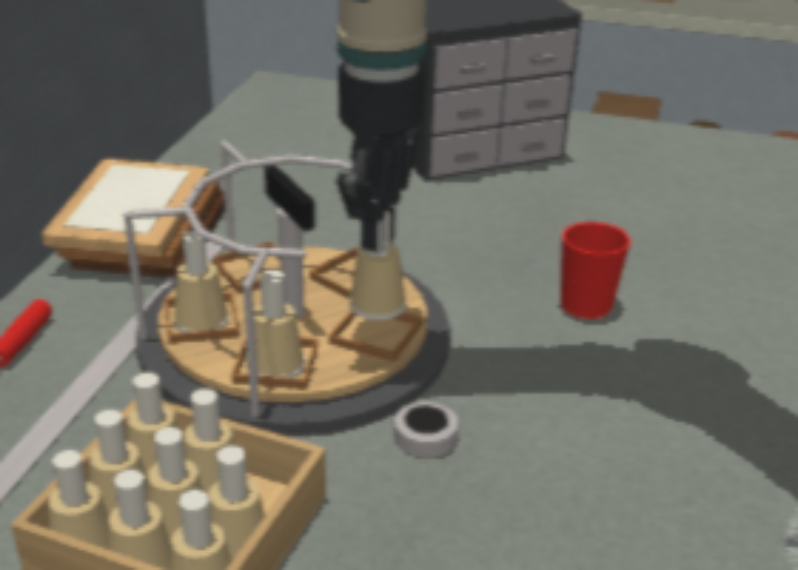

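View pics/t9.png

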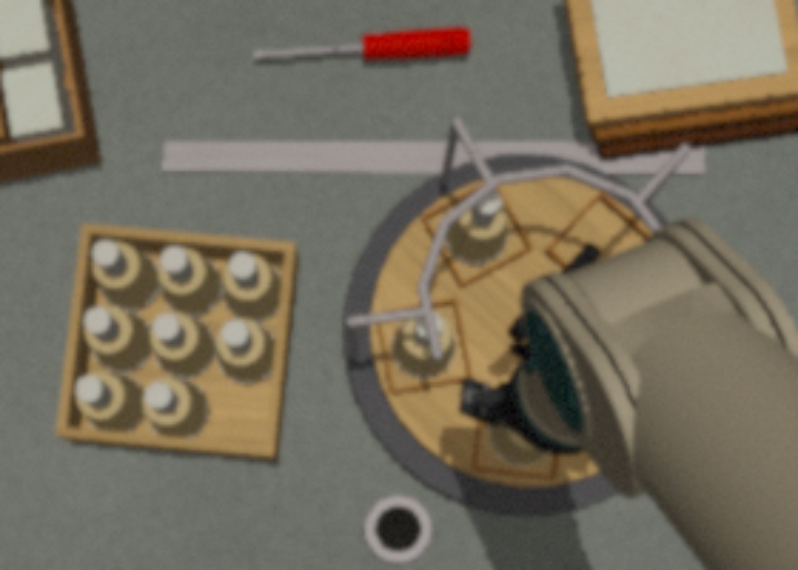

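drive_tool(deltas="-0.001 -0.001 0.01 0 0;-0.001 -0.001 0.02 0 0;-0.001 -0.001 0.028 0 0;-0.001 -0.001 0.033 0 0;-0.001 -0.001 0.034 0 0;-0.001 -0.001 0.034 0 0")

```text
clock: 20.82
eef_pos: [521.3, -131.8, 103.1]
tool_rot: [3.142, 0.0, 3.019]
force: [-0.3, -0.0, -1.4]
width: 20.5
```

```bash
python3 go.py 520.5 -130.5 101 173 ; python3 - <<'E'
from fit import *
for nm in('side',):
    p=snap(nm);a=(60,200); c=p['color'][100:210,240:380,::-1]; cv2.imwrite(f'pics/{nm[0]}10.png',cv2.resize(c,None,fx=5,fy=5,interpolation=cv2.INTER_CUBIC))
E
```

```text
t 20.82 pos [ 521.3 -131.8  103.1] rpy [1.8000e+02 1.0000e-02 1.7299e+02] w 20.5 F [-0.3 -0.  -1.4] q [ 0.6   0.73 -0.62  1.93  0.66  0.69  1.02]
[520.5, -130.5, 101.0, 173.0] -> [0.0009 0.0012 0.0021] turn -0.0 dist 3
```

View pics/s10.png

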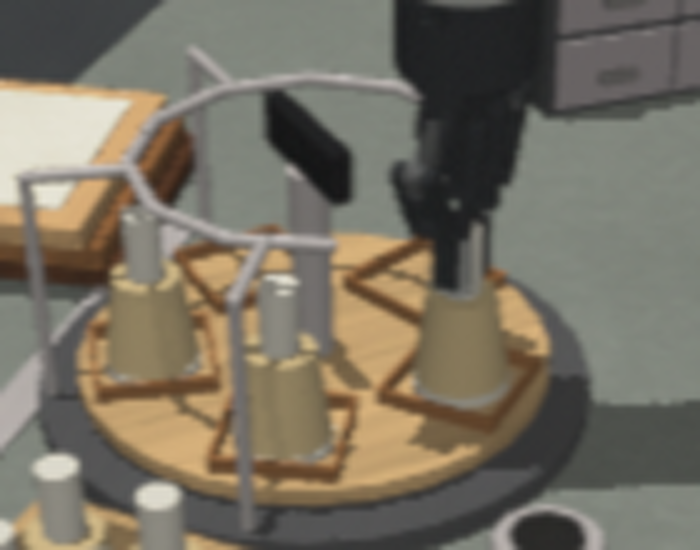

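drive_tool(deltas="0 0 0.002 0 0;0 0 0.004 0 0;0 0 0.004 0 0")

```text
clock: 21.25
eef_pos: [521.6, -131.9, 100.4]
tool_rot: [-3.141, 0.001, 3.019]
force: [-2.9, -0.1, 11.2]
width: 20.6
```

Touching the floor (about 11 N up). Release and lift.

drive_tool(deltas="0 0 -0.001 0 0.045;0 0 -0.001 0 0.045;0 0 -0.001 0 0.045;0 0 -0.001 0 0.045;0 0 -0.02 0 0.045;0 0 -0.06 0 0.045;0 0 -0.1 0 0.045;0 0 -0.14 0 0.045;0 0 -0.18 0 0.045;0 0 -0.18 0 0.045")

```text
clock: 22.5
eef_pos: [523.0, -131.7, 281.9]
tool_rot: [-3.141, 0.006, 3.019]
force: [0.0, 0.1, 0.3]
width: 44.9
```

```bash
python3 go.py 615 -142 280 137; python3 - <<'E'
from fit import *
for nm in('top','side'):
    p=snap(nm);P=cloud(p);z=P[...,2]
    t=P[(z>129)&(z<142)&(np.hypot(P[...,0]-520,P[...,1]+130)<30)]
    print(nm,len(t),t.mean(0).round(1),'bar',bar_fit(P,(614,-141)))
    c=p['color'][100:210,240:380,::-1]; cv2.imwrite(f'pics/{nm[0]}11.png',cv2.resize(c,None,fx=5,fy=5,interpolation=cv2.INTER_CUBIC))
E
```

```text
t 22.5 pos [ 523.  -131.7  281.9] rpy [-179.97    0.35  172.97] w 44.9 F [0.  0.1 0.3] q [ 0.73  0.51 -0.81  1.75  0.42  1.05  1.22]
[615.0, -142.0, 280.0, 137.0] -> [-0.0925  0.001   0.0019] turn 36.0 dist 93
top 75 [ 518.1 -132.9  133.3] bar (array([ 611.63830566, -141.69236755]), array([ 605.38443822, -135.33880589]), np.float64(139.38545769152938), 209, ((13.859567642211914, 88.71941375732422), 46.83528137207031))
side 38 [ 520.7 -128.3  133.8] bar (array([ 613.89447021, -138.71272278]), array([ 612.79292114, -135.29201154]), np.float64(137.8483311642576), 116, ((14.061522483825684, 88.9884033203125), 47.40990447998047))
```

View pics/s11.png

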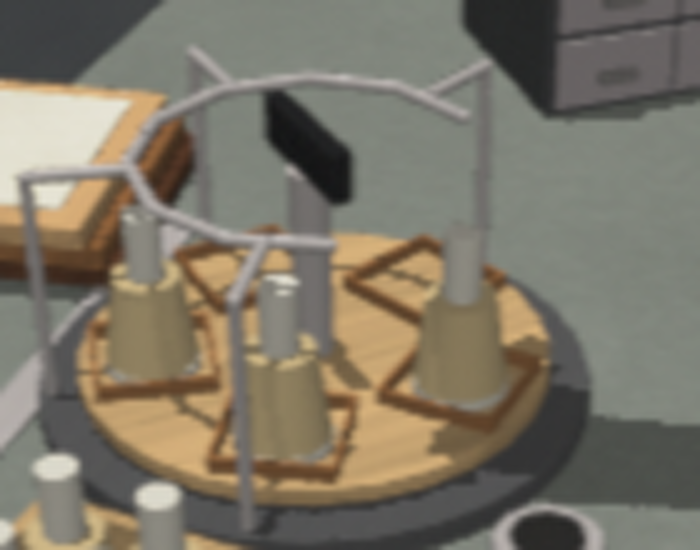

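drive_tool(deltas="-0.03 0 0 9 0.05;-0.07 0.0005 0 19 0.05;-0.0915 0 0 28 0.05;-0.0915 0 0 36 0.05;-0.0915 0 0.03 36 0.05;-0.0915 0 0.07 36 0.05;-0.0915 0 0.11 36 0.05;-0.0915 0 0.13 36 0.05;-0.0915 0 0.13 36 0.05;-0.0915 0 0.13 36 0.05")

```text
clock: 23.85
eef_pos: [612.1, -142.8, 149.0]
tool_rot: [3.141, -0.0, 2.391]
force: [0.3, 0.1, -0.0]
width: 49.8
```

drive_tool(deltas="0 0 0 0 0;0 0 0 0 0;0 0 0 0 0;0 0 0 0 0;0 0 0 0 0")

```text
clock: 24.48
eef_pos: [614.7, -141.5, 152.1]
tool_rot: [3.137, 0.004, 2.392]
force: [3.5, 3.5, 9.3]
width: 13.0
```

```bash
python3 go.py 614.5 -141.5 150 137
```

```text
t 24.48 pos [ 614.7 -141.5  152.1] rpy [179.73   0.24 137.05] w 13.0 F [3.5 3.5 9.3] q [ 0.5   0.74 -0.54  1.65  0.46  0.88  0.6 ]
[614.5, -141.5, 150.0, 137.0] -> [ 0.0001 -0.0001  0.0021] turn 0.0 dist 2
```

drive_tool(deltas="0 0 0 4 0;0 0 0 11 0;0 0 0 18 0;0 0 0 26 0;0 0 0 34 0;0 0 0 42 0;0 0 0 50 0;0 0 0 58 0;0 0 0 65 0;0 0 0 70 0;0 0 0 72 0;0 0 0 72 0")

```text
clock: 25.98
eef_pos: [614.8, -141.4, 152.1]
tool_rot: [3.136, -0.003, 1.135]
force: [2.8, 2.7, 9.0]
width: 13.0
```

```bash
python3 go.py 614.5 -141.5 150 65
```

```text
t 25.98 pos [ 614.8 -141.4  152.1] rpy [179.7   -0.2   65.03] w 13.0 F [2.8 2.7 9. ] q [ 0.3   0.69 -0.19  1.65  0.17  0.81 -0.4 ]
[614.5, -141.5, 150.0, 65.0] -> [-0.0002 -0.0002  0.0021] turn 0.0 dist 2
```

drive_tool(deltas="0 0 0 0 0.045;0 0 0 0 0.045;0 0 0 0 0.045;0 0 -0.03 0 0.045;0 0 -0.07 0 0.045;0 0 -0.11 0 0.045;0 0 -0.13 0 0.042;0 0 -0.13 0 0.042")

```text
clock: 26.98
eef_pos: [612.7, -143.2, 280.3]
tool_rot: [3.139, -0.001, 1.134]
force: [-0.1, 0.4, -0.7]
width: 42.0
```

```bash
python3 go.py 592 109 280 85; python3 - <<'E'
from fit import *
for nm in('top','side'):
    p=snap(nm);P=cloud(p);print(nm,crate_fit(P).round(1).tolist())
p=snap('side');c=p['color'][70:260,200:420,::-1]; cv2.imwrite('pics/s12.png',cv2.resize(c,None,fx=3.5,fy=3.1))
E
```

```text
t 26.98 pos [ 612.7 -143.2  280.3] rpy [ 1.7984e+02 -4.0000e-02  6.4980e+01] w 42.0 F [-0.1  0.4 -0.7] q [ 0.31  0.56 -0.21  1.52  0.13  1.08 -0.36]
[592.0, 109.0, 280.0, 85.0] -> [ 0.2198 -0.1254  0.0003] turn -20.0 dist 253
top [[657.0, 214.4], [652.0, 158.1], [647.0, 102.7], [601.2, 219.3], [596.1, 163.2], [590.8, 107.0], [545.0, 224.1], [540.0, 168.3]]
side [[649.8, 105.9], [593.3, 110.8], [654.2, 161.9], [598.5, 166.5], [542.3, 171.9], [659.8, 217.4], [603.6, 222.7], [547.5, 227.4]]
```

View pics/s12.png

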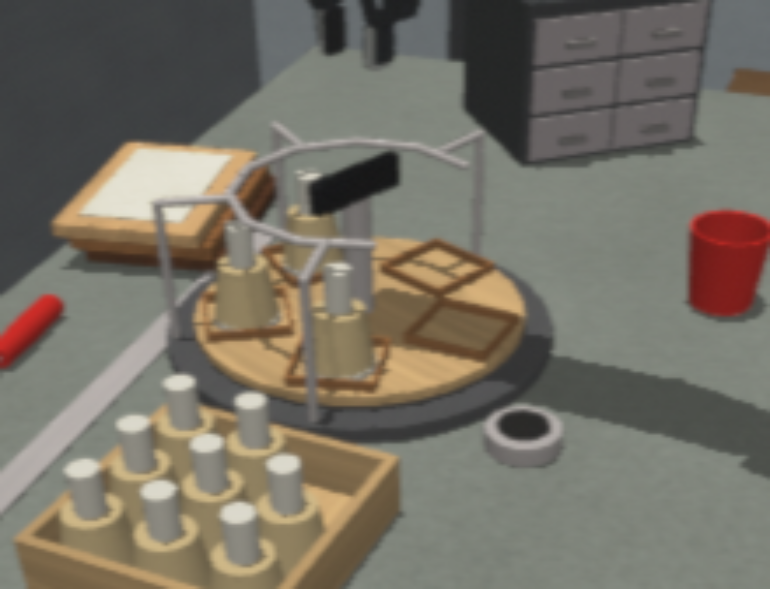

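drive_tool(deltas="0.02 -0.0114 0 -4 0.042;0.055 -0.0314 0 -9 0.042;0.095 -0.0542 0 -14 0.042;0.135 -0.077 0 -18 0.042;0.175 -0.0998 0 -20 0.042;0.205 -0.117 0 -20 0.042;0.2205 -0.1256 0 -20 0.042;0.2205 -0.1256 0.02 -20 0.042;0.2205 -0.1256 0.06 -20 0.042;0.2205 -0.1256 0.1 -20 0.042;0.2205 -0.1256 0.13 -20 0.042;0.2205 -0.1256 0.13 -20 0.042")

```text
clock: 28.62
eef_pos: [589.2, 109.1, 146.5]
tool_rot: [-3.136, 0.002, 1.484]
force: [0.4, 0.1, 0.1]
width: 41.9
```

```bash
python3 go.py 592 109 75 85
```

```text
t 28.62 pos [589.2 109.1 146.5] rpy [-1.7968e+02  1.2000e-01  8.5020e+01] w 41.9 F [0.4 0.1 0.1] q [-0.05  0.67 -0.28  1.73  0.25  0.78 -0.55]
[592.0, 109.0, 75.0, 85.0] -> [0.0001 0.0028 0.0715] turn 0.0 dist 72
```

drive_tool(deltas="0 0.001 0.02 0 0.042;0 0.001 0.05 0 0.042;0 0.001 0.066 0 0.042;0 0.001 0.071 0 0.042;0 0.001 0.071 0 0.042;0 0.001 0.071 0 0.042")

```text
clock: 29.38
eef_pos: [593.1, 110.1, 79.1]
tool_rot: [3.14, -0.001, 1.483]
force: [-1.3, -0.3, 0.3]
width: 42.4
```

```bash
python3 go.py 592 109 75 85
```

```text
t 29.38 pos [593.1 110.1  79.1] rpy [ 1.799e+02 -3.000e-02  8.499e+01] w 42.4 F [-1.3 -0.3  0.3] q [-0.08  0.77 -0.25  1.77  0.29  0.64 -0.58]
[592.0, 109.0, 75.0, 85.0] -> [-0.0012 -0.001   0.0041] turn -0.0 dist 4
```

drive_tool(deltas="0 0 0.003 0 0;0 0 0.003 0 0;0 0 0.003 0 0;0 0 0.003 0 0;0 0 -0.01 0 0;0 0 -0.03 0 0;0 0 -0.06 0 0;0 0 -0.1 0 0;0 0 -0.14 0 0;0 0 -0.18 0 0;0 0 -0.2 0 0;0 0 -0.2 0 0")

```text
clock: 30.88
eef_pos: [592.8, 110.1, 279.9]
tool_rot: [3.139, -0.001, 1.483]
force: [-0.0, 0.2, -0.9]
width: 20.4
```

```bash
python3 go.py 520.5 -130.5 280 83 ; python3 - <<'E'
from fit import *
p=snap('side','s13.png')
p=snap('top','t13.png')
E
```

```text
t 30.88 pos [592.8 110.1 279.9] rpy [ 1.7983e+02 -5.0000e-02  8.4990e+01] w 20.4 F [-0.   0.2 -0.9] q [-0.02  0.53 -0.33  1.59  0.19  1.05 -0.49]
[520.5, -130.5, 280.0, 83.0] -> [-2.46e-01 -5.10e-02 -1.00e-04] turn 2.0 dist 251
```

View pics/s13.png

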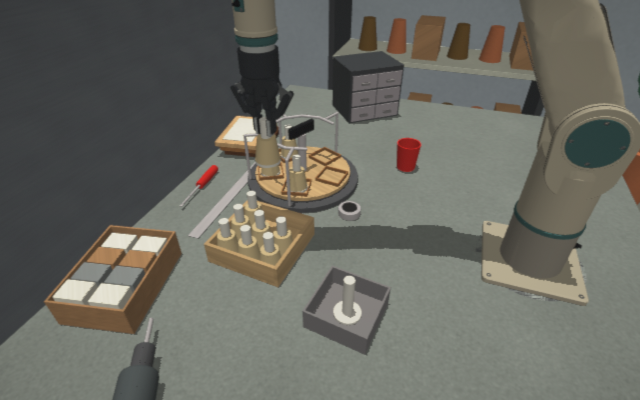

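drive_tool(deltas="-0.02 -0.004 0 2 0;-0.055 -0.0114 0 2 0;-0.095 -0.02 0 2 0;-0.135 -0.028 0 2 0;-0.175 -0.0363 0 2 0;-0.21 -0.0435 0 2 0;-0.235 -0.0487 0 2 0;-0.2463 -0.051 0 2 0;-0.2463 -0.051 0.01 2 0;-0.2463 -0.051 0.05 2 0;-0.2463 -0.051 0.09 2 0;-0.2463 -0.051 0.12 2 0")

```text
clock: 32.48
eef_pos: [519.4, -129.0, 155.7]
tool_rot: [-3.139, -0.001, 1.45]
force: [-0.5, -0.8, -1.4]
width: 20.5
```

drive_tool(deltas="0 0 0.02 0 0;0 0 0.02 0 0;0 0 0.02 0 0")

```text
clock: 32.85
eef_pos: [520.7, -130.2, 138.4]
tool_rot: [3.141, -0.001, 1.45]
force: [0.8, -0.4, -0.7]
width: 20.6
```

```bash
python3 go.py 520.5 -130.5 101 83 ; python3 - <<'E'
from fit import *
p=snap('side'); c=p['color'][100:210,240:380,::-1]; cv2.imwrite(f'pics/s14.png',cv2.resize(c,None,fx=5,fy=5,interpolation=cv2.INTER_CUBIC))
E
```

```text
t 32.85 pos [ 520.7 -130.2  138.4] rpy [ 1.7996e+02 -3.0000e-02  8.3060e+01] w 20.6 F [ 0.8 -0.4 -0.7] q [ 0.36  0.6  -0.25  1.92  0.24  0.64 -0.16]
[520.5, -130.5, 101.0, 83.0] -> [-0.0004 -0.0001  0.0374] turn 0.1 dist 37
```

View pics/s14.png

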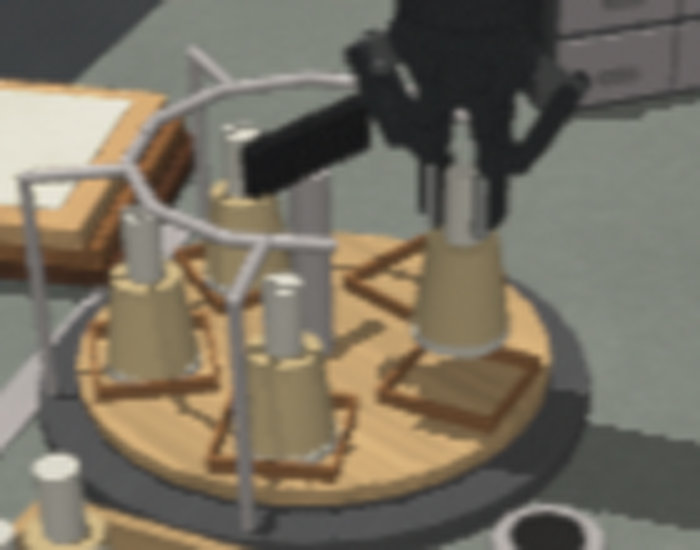

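drive_tool(deltas="-0.0004 0 0.012 0 0;-0.0004 0 0.024 0 0;-0.0004 0 0.031 0 0;-0.0004 0 0.035 0 0;-0.0004 0 0.037 0 0;-0.0004 0 0.037 0 0")

```text
clock: 33.65
eef_pos: [519.9, -131.4, 101.3]
tool_rot: [-3.141, 0.0, 1.448]
force: [-0.7, 0.6, 1.7]
width: 20.6
```

```bash
python3 go.py 520.5 -130.5 101 83 ; python3 - <<'E'
from fit import *
p=snap('side'); c=p['color'][100:210,240:380,::-1]; cv2.imwrite(f'pics/s15.png',cv2.resize(c,None,fx=5,fy=5,interpolation=cv2.INTER_CUBIC))
E
```

```text
t 33.65 pos [ 519.9 -131.4  101.3] rpy [-1.7999e+02  1.0000e-02  8.2980e+01] w 20.6 F [-0.7  0.6  1.7] q [ 0.34  0.66 -0.23  1.95  0.26  0.56 -0.18]
[520.5, -130.5, 101.0, 83.0] -> [0.001  0.0005 0.0003] turn -0.0 dist 1
```

View pics/s15.png

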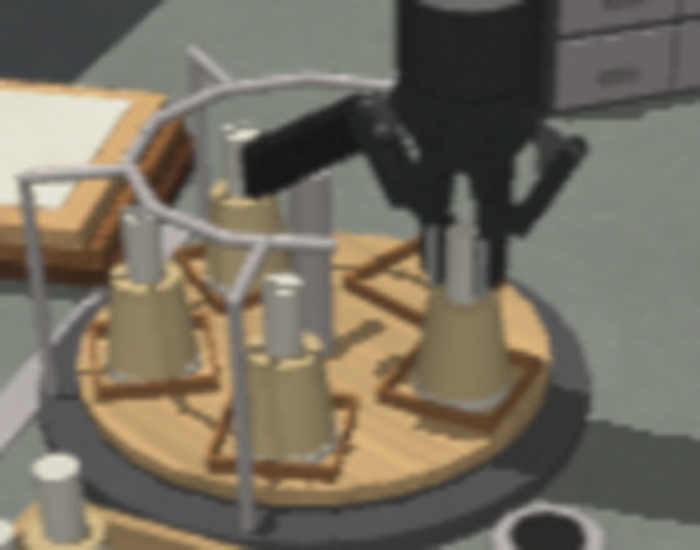

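drive_tool(deltas="0 0 0.001 0 0;0 0 0.001 0 0.036;0 0 0 0 0.036;0 0 0 0 0.036;0 0 0 0 0.036;0 0 -0.02 0 0.036;0 0 -0.06 0 0.036;0 0 -0.1 0 0.036;0 0 -0.14 0 0.036;0 0 -0.18 0 0.036;0 0 -0.18 0 0.036")

```text
clock: 35.08
eef_pos: [522.0, -131.7, 284.1]
tool_rot: [3.135, 0.001, 1.448]
force: [-0.2, -0.1, -1.1]
width: 36.0
```

```bash
python3 go.py 614 -141.5 280 65; python3 - <<'E'
from fit import *
for nm in('top','side'):
    p=snap(nm);P=cloud(p);z=P[...,2]
    t=P[(z>129)&(z<142)&(np.hypot(P[...,0]-520,P[...,1]+130)<30)]
    print(nm,len(t),t.mean(0).round(1),'bar',bar_fit(P,(614,-141)))
    c=p['color'][100:210,240:380,::-1]; cv2.imwrite(f'pics/{nm[0]}16.png',cv2.resize(c,None,fx=5,fy=5,interpolation=cv2.INTER_CUBIC))
E
```

```text
t 35.08 pos [ 522.  -131.7  284.1] rpy [1.7961e+02 4.0000e-02 8.2980e+01] w 36.0 F [-0.2 -0.1 -1.1] q [ 0.41  0.42 -0.31  1.76  0.15  0.98 -0.08]
[614.0, -141.5, 280.0, 65.0] -> [0.0015 0.0925 0.0041] turn 18.0 dist 93
top 74 [ 517.5 -133.5  133.4] bar (array([ 619.23986816, -127.8792572 ]), array([ 618.15734682, -127.26204472]), np.float64(65.8438994596777), 185, ((57.27986526489258, 15.22193431854248), 64.02044677734375))
side 38 [ 519.4 -129.6  133.6] bar (array([ 614.66894531, -139.86276245]), array([ 613.66527133, -136.25861884]), np.float64(64.5138201303571), 145, ((91.05663299560547, 16.281084060668945), 66.86979675292969))
```

View pics/s16.png

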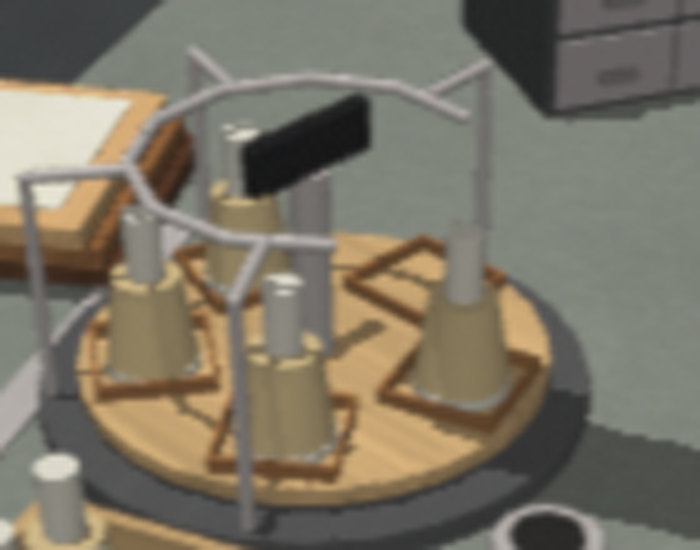

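Good. Next turn of −72°: grip the bar at yaw 65°.

drive_tool(deltas="0 0.03 0.002 8 0.05;0.001 0.07 0.004 16 0.05;0.001 0.0915 0.004 18 0.05;0.001 0.0915 0.004 18 0.05;0.001 0.0915 0.034 18 0.05;0.001 0.0915 0.074 18 0.05;0.001 0.0915 0.114 18 0.05;0.001 0.0915 0.132 18 0.05;0.001 0.0915 0.132 18 0.05;0.001 0.0915 0.132 18 0.05")

```text
clock: 36.42
eef_pos: [611.8, -141.8, 150.4]
tool_rot: [3.139, -0.001, 1.134]
force: [-0.4, -0.5, 0.6]
width: 50.2
```

drive_tool(deltas="0 0 0 0 0;0 0 0 0 0;0 0 0 0 0;0 0 0 0 0;0 0 0 0 0")

```text
clock: 37.05
eef_pos: [614.3, -142.6, 152.2]
tool_rot: [3.133, -0.002, 1.134]
force: [1.5, -1.0, 8.5]
width: 13.2
```

```bash
python3 go.py 614.5 -141.5 150 65
```

```text
t 37.05 pos [ 614.3 -142.6  152.2] rpy [ 1.7953e+02 -9.0000e-02  6.4980e+01] w 13.2 F [ 1.5 -1.   8.5] q [ 0.3   0.69 -0.19  1.66  0.17  0.8  -0.4 ]
[614.5, -141.5, 150.0, 65.0] -> [ 0.0011 -0.0003  0.0022] turn -0.0 dist 3
```

drive_tool(deltas="0 0 0 4 0;0 0 0 11 0;0 0 0 18 0;0 0 0 26 0;0 0 0 34 0;0 0 0 42 0;0 0 0 50 0;0 0 0 58 0;0 0 0 65 0;0 0 0 70 0;0 0 0 72 0;0 0 0 72 0")

```text
clock: 38.55
eef_pos: [613.6, -141.4, 152.2]
tool_rot: [3.142, -0.006, -0.121]
force: [0.9, 1.8, 11.1]
width: 13.3
```

drive_tool(deltas="0 0 0 0 0.045;0 0 0 0 0.045;0 0 0 0 0.045;0 0 -0.03 0 0.045;0 0 -0.07 0 0.045;0 0 -0.11 0 0.045;0 0 -0.13 0 0.042;0 0 -0.13 0 0.042")

```text
clock: 39.55
eef_pos: [611.7, -141.9, 280.4]
tool_rot: [3.141, -0.003, -0.122]
force: [0.2, 0.2, -0.4]
width: 42.0
```

```bash
python3 go.py 541 170 280 85 648.5 104 280 -5; python3 - <<'E'
from fit import *
for nm in('top','side'):
    p=snap(nm);P=cloud(p);print(nm,crate_fit(P).round(1).tolist())
p=snap('side');c=p['color'][70:260,200:420,::-1]; cv2.imwrite('pics/s17.png',cv2.resize(c,None,fx=3.5,fy=3.1))
E
```

```text
t 39.55 pos [ 611.7 -141.9  280.4] rpy [179.99  -0.18  -7.02] w 42.0 F [ 0.2  0.2 -0.4] q [ 0.07  0.55  0.19  1.53 -0.12  1.07 -1.41]
[541.0, 170.0, 280.0, 85.0] -> [-0.1083 -0.3009  0.0004] turn -92.0 dist 320
[648.5, 104.0, 280.0, -5.0] -> [ 0.0065 -0.2486  0.0004] turn -2.0 dist 249
top [[656.7, 214.1], [652.2, 158.6], [647.0, 102.4], [601.3, 219.2], [596.2, 163.5], [545.0, 224.3], [539.5, 168.1]]
side [[649.5, 105.8], [654.4, 162.0], [598.5, 166.4], [542.8, 171.9], [659.6, 217.8], [603.7, 222.4], [547.3, 227.2]]
```

View pics/s17.png

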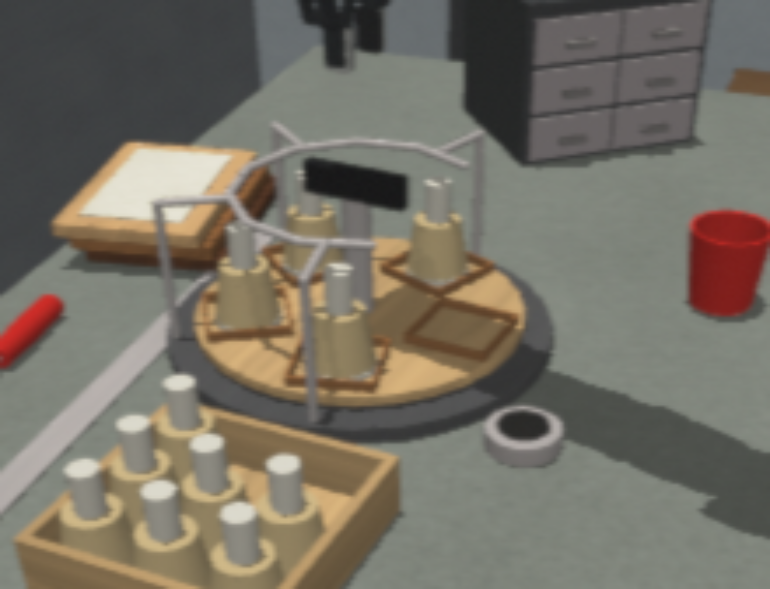

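drive_tool(deltas="0.0005 -0.02 0 -2 0.042;0.0013 -0.055 0 -2 0.042;0.0023 -0.095 0 -2 0.042;0.0033 -0.135 0 -2 0.042;0.0043 -0.175 0 -2 0.042;0.005 -0.21 0 -2 0.042;0.0055 -0.235 0 -2 0.042;0.006 -0.248 0 -2 0.042;0.006 -0.248 0.02 -2 0.042;0.006 -0.248 0.06 -2 0.042;0.006 -0.248 0.1 -2 0.042;0.006 -0.248 0.13 -2 0.042")

```text
clock: 41.2
eef_pos: [646.5, 102.4, 147.2]
tool_rot: [3.14, 0.002, -0.089]
force: [-0.1, -0.3, 0.2]
width: 42.0
```

drive_tool(deltas="0 0 0 0 0.042;0 0 0 0 0.042")

```text
clock: 41.45
eef_pos: [648.2, 103.2, 150.3]
tool_rot: [-3.142, -0.002, -0.088]
force: [-0.8, 0.0, 1.0]
width: 41.6
```

```bash
python3 go.py 648.3 104 76 -5
```

```text
t 41.45 pos [648.2 103.2 150.3] rpy [-1.80e+02 -1.10e-01 -5.06e+00] w 41.6 F [-0.8  0.   1. ] q [-0.29  0.73  0.15  1.58 -0.13  0.84 -1.75]
[648.3, 104.0, 76.0, -5.0] -> [ 0.     -0.0008  0.0743] turn -0.1 dist 74
```

drive_tool(deltas="0 -0.0008 0.02 0 0.042;0 -0.0008 0.05 0 0.042;0 -0.0008 0.067 0 0.042;0 -0.0008 0.0735 0 0.042;0 -0.0008 0.0735 0 0.042;0 -0.0008 0.0735 0 0;0 -0.0008 0.0735 0 0;0 -0.0008 0.0735 0 0;0 -0.0008 0.0735 0 0;0 -0.0008 0.0735 0 0")

```text
clock: 42.7
eef_pos: [648.1, 104.5, 76.6]
tool_rot: [-3.141, -0.002, -0.088]
force: [-0.4, 0.4, 6.3]
width: 20.4
```

drive_tool(deltas="0 0 -0.01 0 0;0 0 -0.03 0 0;0 0 -0.06 0 0;0 0 -0.1 0 0;0 0 -0.14 0 0;0 0 -0.18 0 0;0 0 -0.205 0 0;0 0 -0.205 0 0")

```text
clock: 43.7
eef_pos: [648.5, 104.7, 283.8]
tool_rot: [-3.14, -0.005, -0.087]
force: [0.8, 0.3, -1.7]
width: 20.5
```

```bash
python3 go.py 520 -130.5 281 -7 ; python3 - <<'E'
from fit import *
p=snap('side','s18.png')
E
```

```text
t 43.7 pos [648.5 104.7 283.8] rpy [-179.91   -0.31   -5.01] w 20.5 F [ 0.8  0.3 -1.7] q [-0.3   0.59  0.17  1.44 -0.11  1.11 -1.77]
[520.0, -130.5, 281.0, -7.0] -> [-0.1075  0.2455  0.0028] turn 2.0 dist 268
```

View pics/s18.png

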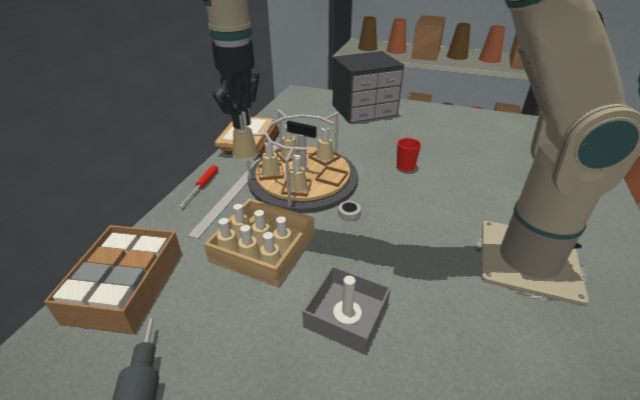

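drive_tool(deltas="-0.009 0.02 0 2 0;-0.024 0.055 0 2 0;-0.0416 0.095 0 2 0;-0.059 0.135 0 2 0;-0.0766 0.175 0 2 0;-0.092 0.21 0 2 0;-0.103 0.235 0 2 0;-0.1078 0.2455 0 2 0;-0.1078 0.2455 0.01 2 0;-0.1078 0.2455 0.05 2 0;-0.1078 0.2455 0.09 2 0;-0.1078 0.2455 0.12 2 0")

```text
clock: 45.25
eef_pos: [518.2, -128.2, 157.8]
tool_rot: [-3.14, 0.002, -0.12]
force: [-0.2, -0.5, -1.5]
width: 20.2
```

drive_tool(deltas="0 0 0.02 0 0;0 0 0.02 0 0;0 0 0.02 0 0")

```text
clock: 45.62
eef_pos: [519.1, -129.7, 140.7]
tool_rot: [-3.141, -0.001, -0.121]
force: [-0.4, -0.5, -1.7]
width: 20.1
```

```bash
python3 go.py 520 -130.5 101 -7 ; python3 - <<'E'
from fit import *
p=snap('side'); c=p['color'][100:210,240:380,::-1]; cv2.imwrite(f'pics/s19.png',cv2.resize(c,None,fx=5,fy=5,interpolation=cv2.INTER_CUBIC))
E
```

```text
t 45.62 pos [ 519.1 -129.7  140.7] rpy [-1.7998e+02 -3.0000e-02 -6.9400e+00] w 20.1 F [-0.4 -0.5 -1.7] q [ 0.08  0.6   0.16  1.93 -0.16  0.63 -1.34]
[520.0, -130.5, 101.0, -7.0] -> [0.001  0.0007 0.0397] turn 0.1 dist 40
```

View pics/s19.png

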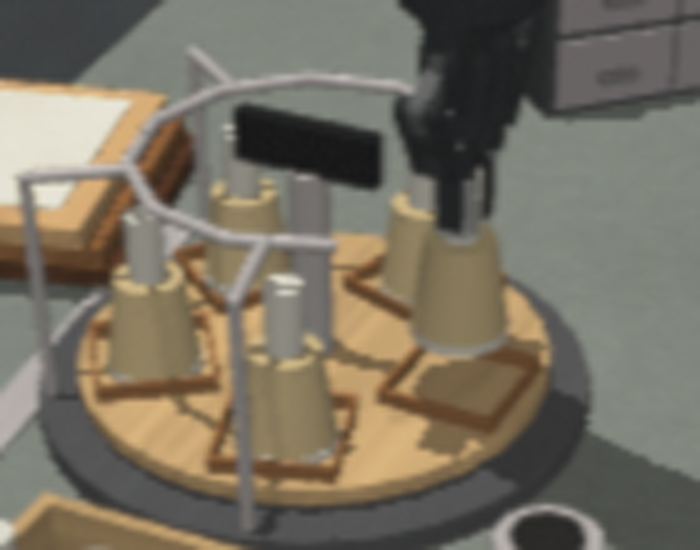

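drive_tool(deltas="0 0.0007 0.012 0 0;0 0.0007 0.024 0 0;0 0.0007 0.032 0 0;0 0.0007 0.036 0 0;0 0.0007 0.038 0 0;0 0.0007 0.038 0 0")

```text
clock: 46.42
eef_pos: [518.5, -131.4, 102.7]
tool_rot: [3.142, -0.001, -0.123]
force: [0.3, 0.2, -2.0]
width: 20.5
```

```bash
python3 go.py 520 -130.5 101 -7 ; python3 - <<'E'
from fit import *
p=snap('side'); c=p['color'][100:210,240:380,::-1]; cv2.imwrite(f'pics/s20.png',cv2.resize(c,None,fx=5,fy=5,interpolation=cv2.INTER_CUBIC))
E
```

```text
t 46.42 pos [ 518.5 -131.4  102.7] rpy [ 1.80e+02 -3.00e-02 -7.02e+00] w 20.5 F [ 0.3  0.2 -2. ] q [ 0.1   0.66  0.14  1.96 -0.17  0.54 -1.33]
[520.0, -130.5, 101.0, -7.0] -> [ 0.0014 -0.0011  0.0017] turn -0.0 dist 2
```

View pics/s20.png

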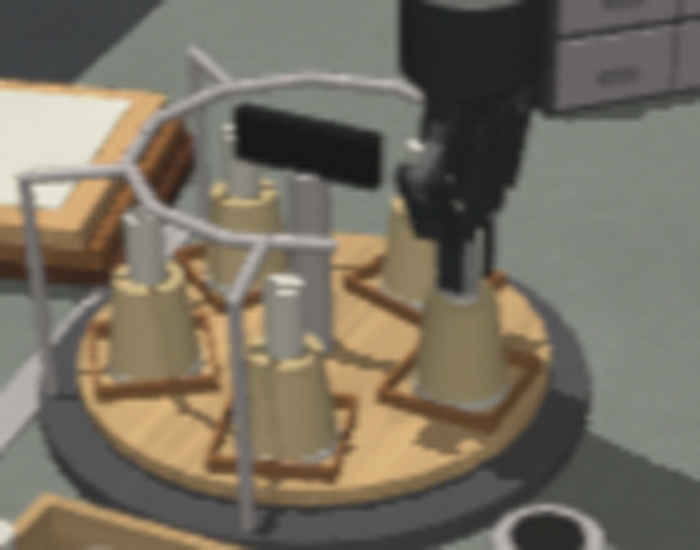

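Inside the pocket, about 2 mm above its floor. Lower until it touches.

drive_tool(deltas="0.001 0 0.002 0 0;0.001 0 0.003 0 0;0.001 0 0.003 0 0")

```text
clock: 46.85
eef_pos: [519.0, -131.6, 102.4]
tool_rot: [-3.141, -0.001, -0.123]
force: [-6.9, 1.3, 26.3]
width: 20.4
```

drive_tool(deltas="0 0 -0.003 0 0;0 0 -0.003 0 0.04;0 0 -0.003 0 0.04;0 0 -0.003 0 0.04;0 0 -0.003 0 0.04;0 0 -0.02 0 0.04;0 0 -0.06 0 0.04;0 0 -0.1 0 0.04;0 0 -0.14 0 0.04;0 0 -0.18 0 0.04;0 0 -0.18 0 0.04")

```text
clock: 48.22
eef_pos: [521.2, -132.0, 282.6]
tool_rot: [3.141, -0.007, -0.122]
force: [0.2, 0.2, -0.7]
width: 39.7
```

```bash
python3 go.py 400 -130 300 65; python3 - <<'E'
from fit import *
p=snap('side','s21.png'); c=p['color'][100:210,240:380,::-1]; cv2.imwrite(f'pics/s21c.png',cv2.resize(c,None,fx=5,fy=5,interpolation=cv2.INTER_CUBIC))
E
```

```text
t 48.23 pos [ 521.2 -132.   282.6] rpy [179.97  -0.39  -7.02] w 39.7 F [ 0.2  0.2 -0.7] q [ 0.05  0.41  0.22  1.78 -0.11  0.96 -1.39]
[400.0, -130.0, 300.0, 65.0] -> [-0.1206  0.0128 -0.0174] turn -72.0 dist 122
```

View pics/s21c.png

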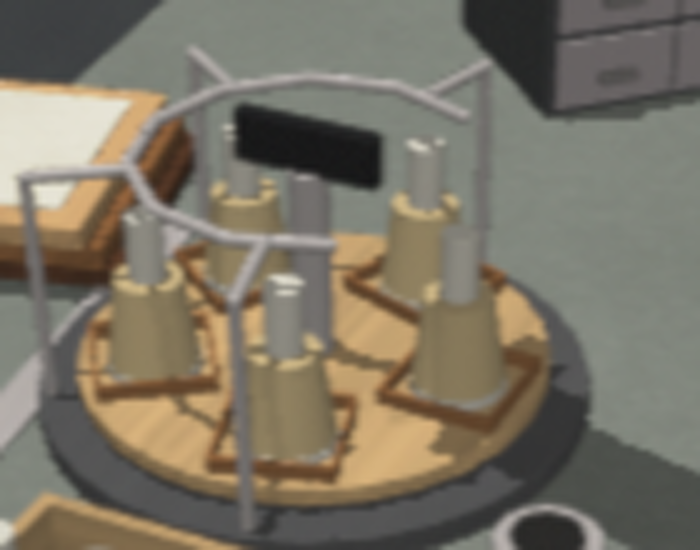

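drive_tool(deltas="-0.03 -0.02 -0.01 0 0.04;-0.06 -0.06 -0.02 0 0.04;-0.09 -0.1 -0.02 0 0.04;-0.1 -0.15 -0.02 0 0.04;-0.1 -0.2 -0.02 0 0.04;-0.1 -0.2 -0.02 0 0.04;-0.1 -0.2 -0.02 0 0.04")

```text
clock: 49.15
eef_pos: [443.8, 78.6, 298.5]
tool_rot: [3.14, 0.002, -0.122]
force: [-0.3, -0.0, 0.4]
width: 40.1
```

```bash
python3 - <<'E'
from fit import *
ax=np.array([613,-140.4])
for nm in('top','side'):
    p=snap(nm);P=cloud(p);z=P[...,2]
    b=bar_fit(P,(613,-140)); print(nm,'bar',b)
    c0=b[0]
    m=(z>128)&(z<140)&(np.hypot(P[...,0]-c0[0],P[...,1]-c0[1])<120)&(np.hypot(P[...,0]-c0[0],P[...,1]-c0[1])>60)
    n,l,st,c=clusters(m)
    for i in range(1,n):
        if st[i,4]>6:
            q=P[l==i];mm=q.mean(0); print('nose',mm.round(1),len(q),'r',round(np.hypot(*(mm[:2]-c0)),1),'ang',round(np.degrees(np.arctan2(*(mm[:2]-c0)[::-1]))%360,1))
    print(crate_fit(P).round(1).tolist())
    m=(z>30)&(z<60)&(P[...,0]>200)&(P[...,0]<480)&(P[...,1]>100)&(P[...,1]<400); q=P[m][:,:2]
    print('bin',cv2.minAreaRect(q.astype(np.float32)),len(q), 'core',P[(z>85)&(z<112)&(P[...,0]>200)&(P[...,0]<420)&(P[...,1]>180)&(P[...,1]<400)].mean(0))
    m=(z>70)&(z<95)&(P[...,0]>250)&(P[...,0]<480)&(P[...,1]<-200)&(P[...,1]>-450); q=P[m]; print('cup',q.mean(0))
    c=p['color'][60:260,190:470,::-1]
    cv2.imwrite(f'pics/{nm[0]}22.png',cv2.resize(c,None,fx=2.85,fy=2.85,interpolation=cv2.INTER_CUBIC))
    cv2.imwrite(f'pics/{nm[0]}22f.png',p['color'][:,:,::-1])
print(ctrl.read_state()['force'])
E
```

```text
top bar (array([ 611.87988281, -142.04612732]), array([ 610.68581014, -141.44184218]), np.float64(173.14186779179008), 279, ((14.284490585327148, 89.59732818603516), 82.7982406616211))
nose [690.8 -95.7 132.9] 57 r 91.5 ang 30.4
nose [ 680.5 -206.3  132.6] 74 r 94.0 ang 316.9
nose [593.4 -57.1 133. ] 13 r 87.0 ang 102.3
nose [589.3 -43.5 133.2] 25 r 101.1 ang 102.9
nose [ 573.3 -224.   132.9] 43 r 90.6 ang 244.8
nose [ 519.5 -133.1  133.3] 75 r 92.8 ang 174.5
[[657.0, 214.1], [652.1, 158.2], [601.0, 219.2], [598.5, 165.6]]
bin ((308.2648620605469, 349.83685302734375), (29.890066146850586, 13.615005493164062), 19.090803146362305) 53 core [nan nan nan]
cup [ 330.78423966 -312.88847601   81.06795792]
side bar (array([ 614.84796143, -139.53501892]), array([ 613.43258716, -137.0495064 ]), np.float64(173.5477087670406), 151, ((17.713043212890625, 88.6146469116211), 84.53595733642578))
nose [ 689.6 -198.   134. ] 8 r 94.9 ang 321.9
nose [ 574.  -224.   133.3] 32 r 93.8 ang 244.2
nose [695.5 -88.8 133.2] 35 r 95.3 ang 32.2
nose [ 521.5 -128.5  133.3] 41 r 94.0 ang 173.3
nose [593.2 -45.3 134. ] 45 r 96.7 ang 102.9
[[654.4, 162.0], [598.7, 166.3], [542.3, 171.8], [659.4, 217.6], [603.5, 222.7], [547.3, 227.4]]
bin ((356.2855529785156, 283.86602783203125), (132.968017578125, 130.88095092773438), 82.27059173583984) 1616 core [354.29164329 287.08961661  99.58710754]
cup [ 334.1764233  -307.4994705    79.31336516]
[-0.70538414  0.5625246   0.39937587]<stdin>:14: RuntimeWarning: Mean of empty slice.
  ret = um.true_divide(
```

View pics/t22.png

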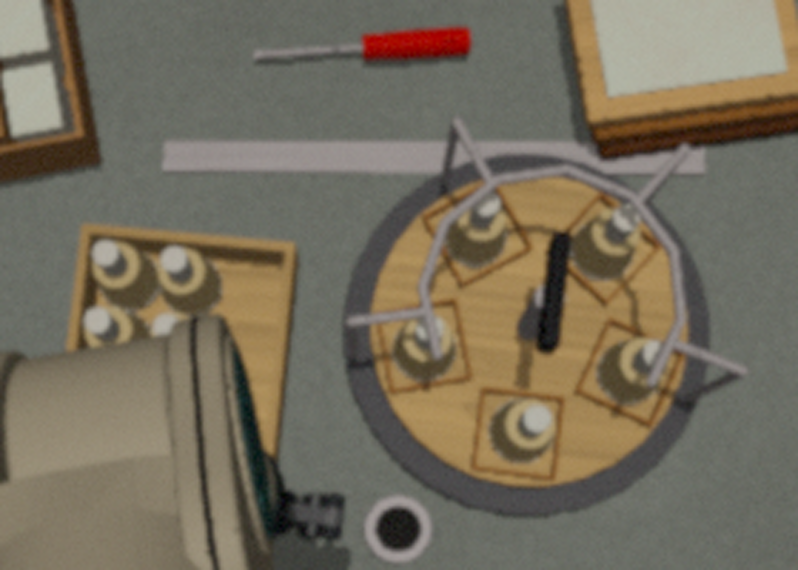

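View pics/s22f.png

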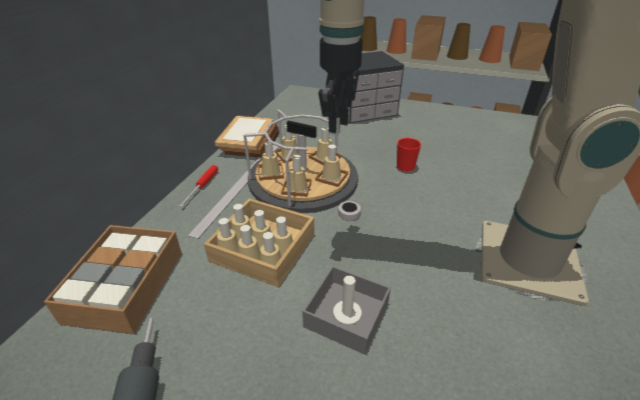

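```bash
python3 -c "
from cell import ctrl
print(ctrl.finish_job())"
```

```text
the job is handed in; nothing more can be done
None
```

The carousel is restocked and the job is handed in, at about 49 s on the robot's clock. The hand-in gives no verdict.

I turned the carousel by its bar +30°, −72° and −72°. That let me lift the single spent core into the bin and stand three full cones from the crate in the pockets without one.

Last checks in the camera images:
- **Carousel:** all five pockets hold an upright cone. The nose tops are at about 133–134 mm (134 expected), and the side camera puts them at 94–97 mm from the axis (95 expected).
- **Crate:** all six remaining cones stand upright. The top view of the crate was partly blocked by the arm, so the side camera confirmed the full count.
- **Bin and core:** the bin was knocked a few centimetres aside during the run and now stands level, with the core upright near its middle. The arm hid the core from the top camera, so this rests on the side camera alone.
- **Cup and arm:** the cup is upright where it started. The gripper is well clear of everything with no force on it.

**Disagreements:** the two cameras differ from each other by about 2–3 mm throughout, and measured tool positions scattered by about 2 mm. The top camera's distances for the cones partly hidden by the guard wire came out wider, 87–101 mm. No grip slip showed in the measured finger opening. The last cone pressed the pocket floor with about 26 N before I eased off and released it.

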